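Lock the stop screw of a guitar-neck jig

ROBOT

A 6-joint arm with a two-finger parallel gripper is mounted at the origin on the work surface. World frame = base frame: x ahead of the robot, y to its left, z up, the work surface at z = 0. Lengths are in m, angles in rad, forces in N, time in s.
With the tool pointing down it reaches from about 0.3 to 0.875 m from the base axis. Payload 6.4 kg.
Tool frame: the origin (TCP) lies midway between the tips of the shut fingers; the grasp point (between the pads) lies 19 mm behind it; y points along the fingers, x is the direction in which the jaws open and shut, and the axes are right-handed (so a half turn about y gives the same grasp; the last joint's range is limited). The gripper opens to 85 mm and grips with 20 to 120 N. Pads are 22 mm wide; open, the fingers measure 114 mm over their backs; the gripper's body (76 mm by 85 mm) begins 54 mm behind the grasp point. The pads swing forward as they close: fully open they stand 13 mm farther back than shut.
Start: joints at [-1.421, 0.181, 1.607, -0, 1.354, -0.206], TCP at [0.2, -0.539, 0.231] pointing down, gripper open.
Joint ranges: [-2.99, 2.99], [-0.89, 2.07], [0.3, 2.58], [-1.14, 4.28], [0, 2.63], [-3.12, 3.12]. Speed limits (rad/s): [2.57, 2.57, 3.01, 3.14, 3.14, 3.14].

INTERFACE

Orientations are given as a unit quaternion [w, x, y, z].
In Python, from bench import ctrl gives the robot as it stands.
- The arm moves only by the tool step_arm, never from a script. Its argument "commands" is a list of rows, each a list of 7 numbers: the turn, a rotation vector about the tool's x, y, z in units of 6 degrees (1.0 is 6 degrees), then the shift along the tool's x, y, z in units of 30 mm (1.0 is 30 mm), then the opening, from 0 (shut) to 1 (fully open). A call has 1 to 10 rows; each row shifts and turns the commanded pose from where the row before left it, along the tool's axes as they then stand; what a row does not reach is not made up. A row lasts 1/10 s, in which the tool goes at most 50 mm and 8.59 degrees, less where a joint would pass 70% of its speed; a pose out of reach is approached as far as the arm can. A call with a number of a shift or a turn outside -1 to 1 is refused whole. A call with a gripper value outside its range is refused whole. The fingers move at their own pace and stop on an object; the grip force is fixed at half the most. Time passes only in rows, so rows that do not move let the fingers close. It gives the time, the measured TCP pose, the force and the opening at its end, in the units of the state.
- ctrl.get_obs(): the state, without advancing time (a new reading comes with each control period).
- ctrl.camera(name): name is "scene" or "side" or "wrist"; returns (picture, depth): 420x560x3 uint8, blue, green, red; 420x560 float32, m along the optical axis (not along the pixel's ray), 0 where there is no reading.
- ctrl.get_calibration(name): a dict with "intrinsics" (3x3 intrinsics, pixels), "R" (3x3) and "t" (3): a world point X has camera coordinates R X + t. Camera axes: x right, y down, z forward; pixel columns grow to the right and rows downward; lengths in m; the calibration is good to about 2 mm. A picture is of the moment at which its call begins: read the wrist's pose just before it. get_calibration takes no time and is no camera call; for the wrist camera it gives the pose at the moment of the call.
- ctrl.hand_in(): hands the job in, once; it reports no verdict.
Trained networks look in the newest picture that a camera, given by its name, has taken for a name from the list of things; names that differ only in an ending like _2 or _b are one class to them, and where a whole thing is asked for, a point or a joint stands for the part that bears it (a point fixed in the world has none). Each returns a list of dicts, best first, with "p" (0 to 1); they miss things now and then, are a little off and sometimes report something else, mostly with a low value. They report only what shows in the picture. A call takes as long as a camera call. They do not tell look-alikes from the thing itself.
- ctrl.boxes_of(thing, camera): "point" ([x, y, z] in m, in the coordinates of the camera as it stood for that picture, good to about 4 mm: the middle of the surface that is visible of it).
- ctrl.silhouettes(thing, camera): "pixels" (420x560 bool, what is visible of it).
The state is a dict: "time_s": time; "q": joint angles; "dq": joint speeds; "joint_efforts": joint torques, N m; "eef_pos": TCP position; "eef_rot": TCP orientation; "wrist_force": force on the tool from outside, world axes, zero at the start; "torque": the same for the moment, N m; "opening": opening from 0.0 (shut) to 1.0 (fully open).
Only numpy, scipy, OpenCV 4.12 (cv2) and the standard library are available. Lean on these libraries where they do the work, as an engineer would, in place of code of your own. Each camera call takes 0.05 s, during which the arm holds its last target.

TASK

Fit the holding key over the flat head of the neck jig's stop screw, with its arm beside the upright pin, so that the screw cannot turn. Then swing the jam nut's lever clockwise (seen from above) until the nut seats, lock it with a firm, steady push of about 12 N of the closed fingers on the lever's knob (no pinching, never more than 20 N), and take the key off and lay it flat back on the rubber mat. The screw must keep its setting, and the other things on the bench stay where they are.

Things in the scene. Friction and masses are not known exactly. Their poses are not given: they have to be found in the camera images.
- jig: Aluminium portal (beam 180 x 60 mm, top 100 mm above the bench) on a dark steel base, fixed to the bench, straddling a guitar neck. Origin on the bench under the vertical axis of the stop screw; z up, x along the beam, y along the neck towards the headstock. The lever is on its -x side, the stop pin on its +x side.
- stop_pin (a point): Centre of the top of an upright steel pin, 14 mm diameter, on the jig's beam at jig x = 75, y = -16.5 mm; top 172 mm above the bench. The fitted key's arm lies along jig +x, on the pin's +y side; the pin keeps it from turning clockwise.
- screw_head (a point): Centre of the top edge of the stop screw's flat head, on the screw's axis, 150 mm above the bench. The head is an upright steel tab 40 mm long (its x), 10 mm thick (its y), 22 mm high, with a rounded top edge. The axes turn with the screw; at joint 0 they are parallel to the jig's.
- stop_screw (a joint): Angle of the stop screw, rad, counter-clockwise from above positive; starts at 0 to 0.06. Its thread is stiff (0.25 N m), but unheld it is dragged clockwise when the jam nut seats. Held by the key it still gives up to about 0.15 rad clockwise as play is taken up. The setting is kept between -0.25 and 0.2.
- lever_knob (a point): Centre of the top of the upright black knob (16 mm diameter, top 148 mm, foot 102 mm above the bench) at the end of the jam nut's lever, 90 mm from the screw's axis. The lever is a level bar of 10 mm diameter, centre 108 mm above the bench. Starts 0.4 to 1.6 rad counter-clockwise of the jig's -x direction.
- jam_nut: Dark steel jam nut with its lever (along its -x); origin on the bench under the screw's axis. It swings clockwise against about 1.5 N at the knob through 0.8 to 1.15 rad until it seats, unseen, with the lever within 0.4 rad either side of the jig's -x (a little more as the screw gives). Then the push rises 2 to 4 N per mm; 8 to 20 N kept up at standstill for half a second locks it.
- holding_key: Loose steel key, 0.2 to 0.35 kg, socket down on the mat. Origin: centre of the underside of its socket block (60 x 28 x 28 mm). Slot below: 44 (x) x 12 (y) mm, 18 mm deep. Arm 16 mm wide, z 18 to 28 mm, out to x = 100 mm. Wooden grip on top, 30 (x) x 14 (y) mm, z 28 to 58 mm, pinched across y. Seated on the screw head its origin is 18 mm below screw_head.
- key_arm_end (a point): End of the holding key's arm, 100 mm from its origin along x, 23 mm above its underside.
- mat: Black rubber mat, 200 (x) x 140 (y) x 4 mm, fixed on the bench. Origin: centre of its underside.
- glue_bottle: Bystander: small white bottle, 40 mm diameter, 100 mm high. Origin: centre of its underside.
- fret_box: Bystander: open cardboard box 100 x 70 x 40 mm. Origin: centre of its underside.
- screwdriver: Bystander: screwdriver lying on the bench. Origin: on its underside.
Things that resemble listed ones, but are neither listed nor needed, are in the scene too. Leave any pink or red look-alike of the mat alone.

How it is judged:
On the way, in this order (a step that is already met when the one before it is completed fails the run):
1. the holding key is fully seated over the screw's head, its arm beside the pin (horizontal distance between holding_key and screw_head below 0.005 m and z of holding_key in the frame of screw_head below -0.0145 m and angle between holding_key's own z axis and vertical below 0.08 rad and x of key_arm_end in the frame of jig above 0.08 m), for 0.2 s.
2. with the key on, the seated nut's lever is loaded by a steady 8 to 20 N at standstill (contact force between anything else and jam_nut above 8 N and y of lever_knob in the frame of jig above -0.046 m and linear speed of jam_nut below 0.02 m/s and angular speed of jam_nut below 0.1 rad/s and horizontal distance between holding_key and screw_head below 0.006 m and z of holding_key in the frame of screw_head below -0.012 m and value of joint stop_screw between -0.25 and 0.2 rad and distance of lever_knob from where it was at the start of the episode above 0.065 m), for 0.3 s.
At the end, for the whole second after the job is handed in: The nut was locked with the key on; screw between -0.25 and 0.2 rad; lever still at its seat (knob over 65 mm from its start, at most 46 mm to the -y side of the jig's x axis); key at rest, released, socket down and flat within 0.1 rad, its origin over the mat; lever not touched (value of joint stop_screw between -0.25 and 0.2 rad and y of lever_knob in the frame of jig above -0.046 m and x of holding_key in the frame of mat between -0.1 and 0.1 m and y of holding_key in the frame of mat between -0.07 and 0.07 m and height (world z) of holding_key below 0.008 m and angle between holding_key's own z axis and vertical below 0.1 rad and linear speed of holding_key below 0.02 m/s and contact force between the fingers and holding_key below 0.1 N and contact force between the arm and jam_nut below 0.1 N and distance of lever_knob from where it was at the start of the episode above 0.065 m).
It fails at once if the lever or nut is pushed with more than 20 N (contact force between anything else and jam_nut above 20 N).
It fails at once if a bystander is moved more than 25 mm (distance of any of glue_bottle, fret_box, screwdriver from where it was at the start of the episode above 0.025 m).
It also fails if it takes over 72 s, if anything falls off the work surface, if the arm or the gripper's body presses on something with over 40 N, if the wrist force passes 120 N, or if a joint passes its speed limit or range.

## Working session

There is one attempt and no reset: what is moved stays moved. The work goes in short steps, Python scripts to look and compute and a tool call to move; the robot and the scene stay as the last step left them, time stands still between calls to the robot, and variables do not carry over. Pictures are saved under pics/ and viewed, and the job is handed in when it is done.

Besides the shell and the picture viewer there is one more tool, called after ">>>" in YAML: its name, and indented under it one key for each argument. step_arm: Moves the arm, as the interface text tells. Its arguments: {"type":"object","properties":{"commands":{"type":"array"}},"required":["commands"]}

```bash
ls; mkdir -p pics
cat > h.py <<'E'
import numpy as np, cv2
from bench import ctrl
def cal(n):
    c=ctrl.get_calibration(n); return np.array(c["intrinsics"]),np.array(c["R"]),np.array(c["t"])
def towld(p,R,t): return R.T@(np.array(p)-t)
def cloud(n,depth,K,R,t):
    v,u=np.mgrid[:420,:560]
    X=np.stack([(u-K[0,2])/K[0,0]*depth,(v-K[1,2])/K[1,1]*depth,depth],-1)
    return (X-t)@R
def grab(n,name):
    K,R,t=cal(n); im,d=ctrl.camera(n); im=np.array(im); d=np.array(d)
    cv2.imwrite(f"pics/{name}.png",im); np.savez(f"pics/{name}.npz",im=im,d=d,K=K,R=R,t=t)
    return im,d,K,R,t
E
python3 - <<'E'
from h import *
o=ctrl.get_obs(); print({k:np.round(v,3) for k,v in o.items()})
for n in ["scene","side"]:
    im,d,K,R,t=grab(n,n+"0")
    P=cloud(n,d,K,R,t)
    print(n,"campos",-R.T@t)
    for th in ["holding_key","jam_nut","lever_knob","screw_head","stop_pin","mat","jig","glue_bottle","fret_box","screwdriver"]:
        for r in ctrl.boxes_of(th,n)[:4]:
            p=np.array(r["point"]); px=K@p; print(th,round(r["p"],2),np.round(towld(p,R,t),3),np.round(px[:2]/px[2]))
print(ctrl.get_obs()["time_s"])
E
```

```text
pics
{'time_s': np.float64(0.0), 'q': array([-1.421,  0.182,  1.608, -0.   ,  1.354, -0.206]), 'dq': array([ 0.001, -0.   ,  0.001,  0.   ,  0.001,  0.   ]), 'joint_efforts': array([-2.0000e-03, -4.4487e+01, -3.5134e+01, -0.0000e+00,  9.0000e-03,
        0.0000e+00]), 'eef_pos': array([ 0.2  , -0.538,  0.23 ]), 'eef_rot': array([ 0.581, -0.58 ,  0.404, -0.403]), 'wrist_force': array([ 0.581, -0.523, -0.07 ]), 'torque': array([-0.004,  0.047,  0.025]), 'opening': np.float64(1.002)}
scene campos [ 1.18746094 -0.4159947   1.24266963]
holding_key 0.73 [ 0.422 -0.267  0.036] [178. 265.]
jam_nut 0.48 [0.55  0.098 0.118] [319. 220.]
lever_knob 0.77 [0.55  0.095 0.117] [318. 221.]
screw_head 0.81 [0.573 0.128 0.118] [333. 222.]
stop_pin 0.57 [0.573 0.14  0.053] [335. 233.]
mat 0.92 [ 0.358 -0.039  0.007] [241. 218.]
mat 0.75 [ 0.17  -0.293  0.007] [135. 212.]
mat 0.63 [ 0.44  -0.291  0.005] [174. 279.]
jig 0.74 [0.569 0.14  0.055] [334. 232.]
glue_bottle 0.88 [ 0.701 -0.179  0.066] [258. 326.]
fret_box 0.88 [ 0.674 -0.299  0.008] [212. 352.]
screwdriver 0.8 [0.386 0.374 0.022] [360. 164.]
side campos [0.16891173 0.97692984 0.81676084]
holding_key 0.76 [ 0.412 -0.259  0.033] [320. 184.]
jam_nut 0.61 [0.547 0.1   0.117] [234. 222.]
lever_knob 0.52 [0.55  0.099 0.11 ] [234. 224.]
screw_head 0.95 [0.568 0.14  0.116] [220. 231.]
screw_head 0.33 [ 0.411 -0.255  0.032] [320. 185.]
stop_pin 0.85 [0.542 0.219 0.049] [219. 275.]
stop_pin 0.32 [0.546 0.1   0.111] [235. 224.]
mat 0.97 [ 0.168 -0.289  0.001] [401. 201.]
mat 0.92 [ 0.356 -0.033  0.002] [321. 240.]
mat 0.85 [ 0.444 -0.262  0.007] [310. 189.]
jig 0.97 [0.542 0.215 0.056] [220. 272.]
jig 0.45 [0.547 0.097 0.118] [235. 221.]
glue_bottle 0.9 [ 0.69  -0.162  0.048] [222. 183.]
fret_box 0.76 [ 0.679 -0.279  0.023] [240. 171.]
screwdriver 0.91 [0.381 0.382 0.022] [264. 354.]
screwdriver 0.73 [0.54  0.215 0.051] [221. 274.]
1.1
```

View pics/scene0.png

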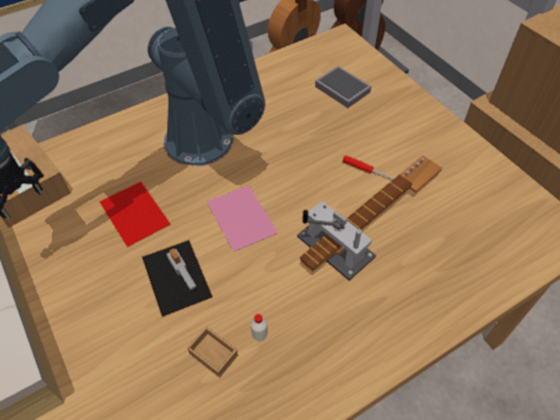

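View pics/side0.png

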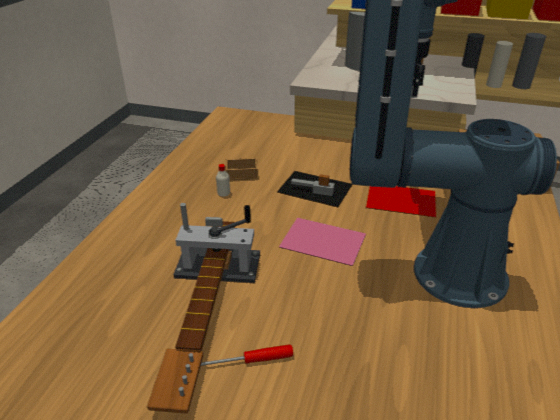

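Run:
```python
import cv2,numpy as np
a=cv2.imread("pics/scene0.png")[170:310,100:400]; b=cv2.imread("pics/side0.png")[150:330,160:430]
cv2.imwrite("pics/c1.png",cv2.resize(a,None,fx=2.6,fy=2.6,interpolation=cv2.INTER_CUBIC))
cv2.imwrite("pics/c2.png",cv2.resize(b,None,fx=2.9,fy=2.9,interpolation=cv2.INTER_CUBIC))
```

```text
(no output)
```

View pics/c1.png

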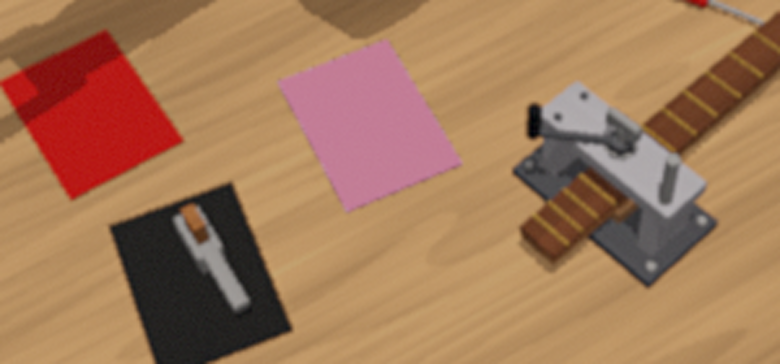

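View pics/c2.png

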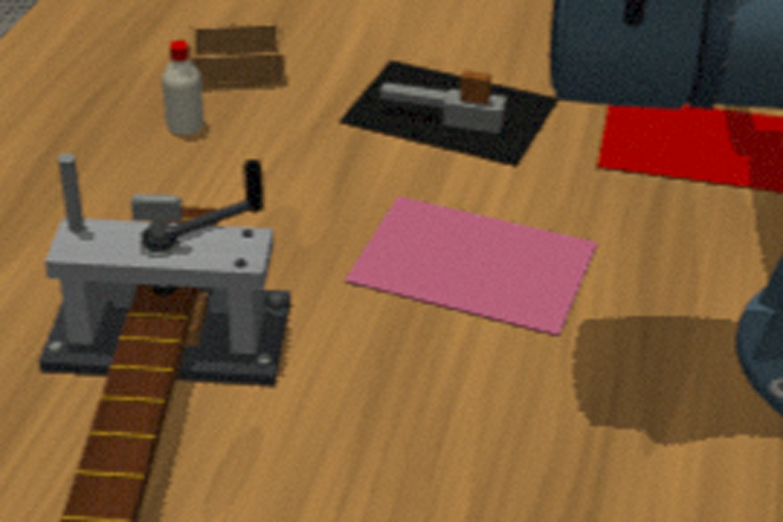

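The key is at scene (178,265) on the black mat. The mat candidates are black (174,279), red (135,212) and pink (241,218), and I choose black. For the key, the jig's tab and pin could be confused with it, but there is only one key. In the crop it shows a wooden grip, a socket block and an arm pointing towards (190,288). The jig is at about (335,235) with its pin at (357,237), and the lever knob is at (305,216).

Run:
```python
from h import *
for n in ["scene","side"]:
    z=np.load(f"pics/{n}0.npz"); d=z["d"];P=cloud(n,d,z["K"],z["R"],z["t"]); im=z["im"]
    ok=d>0
    m=ok&(abs(P[...,2]-.1)<.008)&(abs(P[...,0]-.56)<.15)&(abs(P[...,1]-.13)<.15)
    r=cv2.minAreaRect((P[m][:,:2]*1000).astype(np.float32)); print(n,m.sum(),"beam",r,"medz",np.median(P[m][:,2]))
    m=ok&(P[...,2]>.125)&(abs(P[...,0]-.56)<.15)&(abs(P[...,1]-.13)<.15)
    q,l,st,c=cv2.connectedComponentsWithStats(m.astype(np.uint8))
    for i in range(1,q):
        if st[i,4]>8: print(" high",st[i],P[l==i].mean(0).round(4),P[l==i].max(0).round(4),P[l==i].min(0).round(4))
    m=ok&(P[...,2]>.011)&(P[...,2]<.08)&(abs(P[...,0]-.42)<.12)&(abs(P[...,1]+.26)<.12)
    for lo,hi in[(.011,.045),(.022,.042),(.05,.08)]:
        k=m&(P[...,2]>lo)&(P[...,2]<hi)
        r=cv2.minAreaRect((P[k][:,:2]*1000).astype(np.float32)); print(n,k.sum(),lo,r,P[k].mean(0).round(4))
    k=ok&(im.max(-1)<60)&(abs(P[...,0]-.42)<.2)&(abs(P[...,1]+.26)<.15)&(P[...,2]<.02)
    q,l,st,c=cv2.connectedComponentsWithStats(k.astype(np.uint8)); i=1+np.argmax(st[1:,4])
    r=cv2.minAreaRect((P[l==i][:,:2]*1000).astype(np.float32)); print("mat",st[i],r,P[l==i].mean(0).round(4))
```

```text
scene 1058 beam ((585.2106323242188, 125.04829406738281), (183.017333984375, 92.101806640625), 11.632119178771973) medz 0.10132066159404485
 high [303 209   6  11  54] [0.5265 0.0699 0.1419] [0.5323 0.0776 0.1526] [0.5164 0.0628 0.1255]
 high [333 211  15  14 111] [0.5848 0.1374 0.143 ] [0.6042 0.15   0.1543] [0.5646 0.1295 0.1251]
 high [354 229   8  15  80] [0.6617 0.1357 0.1564] [0.6677 0.1456 0.1786] [0.6524 0.1295 0.1268]
scene 365 0.011 ((441.7525634765625, -246.27455139160156), (208.02557373046875, 190.71865844726562), 81.84432220458984) [ 0.4395 -0.2661  0.0298]
scene 299 0.022 ((436.90618896484375, -262.97369384765625), (131.28607177734375, 28.13783073425293), 0.671267569065094) [ 0.4408 -0.2641  0.0329]
scene 72 0.05 ((401.14215087890625, -263.7197265625), (37.400665283203125, 14.471113204956055), 0.9614193439483643) [ 0.4047 -0.2638  0.0614]
mat [ 143  241   69   75 2598] ((433.3280334472656, -283.0477294921875), (134.19760131835938, 197.6192626953125), 82.20233154296875) [ 0.4409 -0.2889  0.0052]
side 1274 beam ((585.4531860351562, 134.1312255859375), (183.51028442382812,
[... 242 characters left out ...]
7 0.0656 0.1252]
 high [205 217  18  11 166] [0.582  0.142  0.1407] [0.6025 0.1493 0.153 ] [0.5633 0.1287 0.1253]
side 348 0.011 ((446.72308349609375, -262.7431945800781), (38.47494888305664, 146.82894897460938), 88.14085388183594) [ 0.4258 -0.2573  0.0285]
side 272 0.022 ((438.335693359375, -263.2101135253906), (34.75157928466797, 129.83468627929688), 89.28618621826172) [ 0.4316 -0.2584  0.0308]
side 65 0.05 ((403.8251037597656, -262.5552978515625), (20.417200088500977, 30.69557762145996), 89.44742584228516) [ 0.4034 -0.2603  0.0588]
mat [ 278  171   74   36 1101] ((431.6761474609375, -283.09149169921875), (150.75645446777344, 197.2289276123047), 81.81903839111328) [ 0.4293 -0.2706  0.0046]
```

Run:
```python
from h import *
from scipy.spatial.transform import Rotation as Ro
o=ctrl.get_obs(); w=o["eef_rot"]; M=Ro.from_quat(np.r_[w[1:],w[0]]).as_matrix(); print(M.round(3))
K,R,t=cal("wrist"); print(K.round(1)); print("cam in world",-R.T@t,"axes",R.round(3))
print("cam in tool",M.T@(-R.T@t-o["eef_pos"]))
print("target delta in tool for TCP (0.405,-0.262,.25)", M.T@(np.array([.405,-.262,.25])-o["eef_pos"])/.03)
```

```text
[[ 0.348  0.     0.937]
 [-0.937 -0.     0.348]
 [ 0.    -1.     0.   ]]
[[295.5   0.  283.5]
 [  0.  295.5 208. ]
 [  0.    0.    1. ]]
cam in world [ 0.26297292 -0.51734061  0.3748214 ] axes [[ 0.349 -0.937  0.   ]
 [-0.904 -0.336  0.263]
 [-0.246 -0.092 -0.965]]
cam in tool [ 0.00151798 -0.14352135  0.06628029]
target delta in tool for TCP (0.405,-0.262,.25) [-6.2784828  -0.62334308  9.611974  ]
```

>>> step_arm:
  commands:
    - [0, 0.81, 0, 0, 0, 0, 1]
    - [0, 0.81, 0, 0, 0, 0, 1]
    - [0, 0.81, 0, 0, 0, 0, 1]
    - [0, 0.81, 0, 0, 0, 0, 1]
    - [0, 0, 0, -1, -0.2, 0.6, 1]
    - [0, 0, 0, -1, -0.2, 0.6, 1]
    - [0, 0, 0, -1, -0.2, 0.6, 1]
    - [0, 0, 0, -1, -0.2, 0.6, 1]
    - [0, 0, 0, -1, -0.2, 0.6, 1]
    - [0, 0, 0, -1, -0.2, 0.6, 1]

```text
time_s: 2.1
eef_pos: [0.3058, -0.356, 0.2677]
eef_rot: [-0.504, 0.504, -0.496, 0.496]
wrist_force: [0.4, -0.6, 0.2]
opening: 1.0
```

>>> step_arm:
  commands:
    - [0, 0, 0, -1, 0, 0.7, 1]
    - [0, 0, 0, -1, 0, 0.7, 1]
    - [0, 0, 0, -1, 0, 0.7, 1]
    - [0, 0, 0, 0, 0, 0, 1]
    - [0, 0, 0, 0, 0, 0, 1]

```text
time_s: 2.6
eef_pos: [0.3671, -0.2658, 0.2675]
eef_rot: [-0.504, 0.505, -0.495, 0.495]
wrist_force: [-0.2, 0.1, -0.2]
opening: 0.996
```

```bash
cat >> h.py <<'E'
from scipy.spatial.transform import Rotation as Ro
def tool():
    o=ctrl.get_obs(); w=o["eef_rot"]; return Ro.from_quat(np.r_[w[1:],w[0]]).as_matrix(), np.array(o["eef_pos"]), o
def rect(P,m):
    return cv2.minAreaRect((P[m][:,:2]*1000).astype(np.float32))
E
python3 - <<'E'
from h import *
M,p,o=tool(); print(p,M.round(3))
im,d,K,R,t=grab("wrist","w1"); P=cloud("wrist",d,K,R,t)
reg=(d>0)&(abs(P[...,0]-.44)<.1)&(abs(P[...,1]+.26)<.06)
for lo,hi in[(.022,.045),(.027,.037),(.05,.08),(.057,.067)]:
    k=reg&(P[...,2]>lo)&(P[...,2]<hi); print(lo,k.sum(),rect(P,k),P[k].mean(0).round(4))
for th in ["holding_key","key_arm_end"]:
    for r in ctrl.boxes_of(th,"wrist")[:2]: print(th,r["p"],towld(r["point"],R,t))
E
```

```text
[ 0.36712969 -0.2658392   0.26747183] [[ 0.019  0.     1.   ]
 [-1.    -0.001  0.019]
 [ 0.001 -1.    -0.   ]]
0.022 1547 ((436.92657470703125, -265.82867431640625), (129.6061553955078, 27.4305477142334), 0.30306941270828247) [ 0.4367 -0.2654  0.0327]
0.027 1547 ((436.92657470703125, -265.82867431640625), (129.6061553955078, 27.4305477142334), 0.30306941270828247) [ 0.4367 -0.2654  0.0327]
0.05 313 ((402.5899353027344, -265.68511962890625), (29.46587371826172, 12.975502014160156), 1.2084463834762573) [ 0.4026 -0.2657  0.0627]
0.057 311 ((402.34222412109375, -265.6876525878906), (28.96788787841797, 12.975519180297852), 1.2194128036499023) [ 0.4025 -0.2658  0.0628]
holding_key 0.89 [ 0.42219066 -0.26698571  0.03832972]
```

View pics/w1.png

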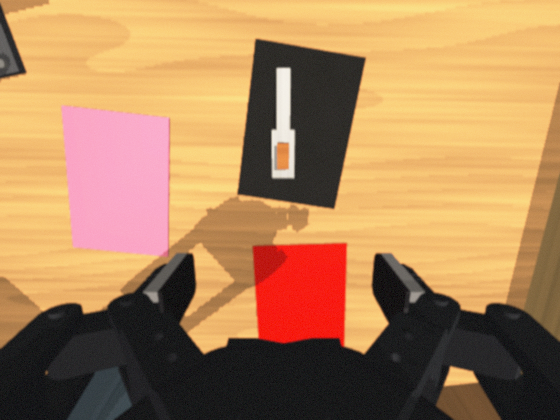

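>>> step_arm:
  commands:
    - [0, 0, 0, 0.02, 1, 0.6, 1]
    - [0, 0, 0, 0, 1, 0.58, 1]
    - [0, 0, 0, 0, 1, 0, 1]
    - [0, 0, 0, 0, 1, 0, 1]
    - [0, 0, 0, 0, 1, 0, 1]
    - [0, 0, 0, 0, 1, 0, 1]
    - [0, 0, 0, 0, 1, 0, 1]
    - [0, 0, 0, 0, 0.6, 0, 1]
    - [0, 0, 0, 0, 0, 0, 1]

```text
time_s: 3.65
eef_pos: [0.3999, -0.2655, 0.0366]
eef_rot: [0.504, -0.503, 0.499, -0.494]
wrist_force: [0.1, -0.2, 0.0]
opening: 0.998
```

>>> step_arm:
  commands:
    - [0, 0, 0, 0, 0, 0, 0]
    - [0, 0, 0, 0, 0, 0, 0]
    - [0, 0, 0, 0, 0, 0, 0]
    - [0, 0, 0, 0, 0, 0, 0]
    - [0, 0, 0, 0, 0, 0, 0]
    - [0, 0, 0, 0, 0, 0, 0]
    - [0, 0, 0, 0, 0, 0, 0]
    - [0, 0, 0, 0, 0, 0, 0]

```text
time_s: 4.45
eef_pos: [0.4026, -0.2664, 0.0399]
eef_rot: [0.504, -0.504, 0.496, -0.496]
wrist_force: [-1.6, 1.4, 6.8]
opening: 0.147
```

>>> step_arm:
  commands:
    - [0, 0, 0, 0, -0.3, 0, 0]
    - [0, 0, 0, 0, -0.6, 0, 0]
    - [0, 0, 0, 0, -1, 0, 0]
    - [0, 0, 0, 0, -1, 0, 0]
    - [0, 0, 0, 0, -1, 0, 0]
    - [0, 0, 0, 0, -1, 0, 0]
    - [0, 0, 0, 0, -1, 0, 0]
    - [0, 0, 0, 0, -1, 0, 0]
    - [0, 0, 0, 0, 0, 0, 0]
    - [0, 0, 0, 0, 0, 0, 0]

```text
time_s: 5.45
eef_pos: [0.4022, -0.2661, 0.2463]
eef_rot: [-0.504, 0.504, -0.496, 0.496]
wrist_force: [-0.1, 0.0, -2.9]
opening: 0.15
```

Run:
```python
from h import *
M,p,o=tool(); print(p,M.round(3),o["wrist_force"],o["opening"])
im,d,K,R,t=grab("wrist","w2"); P=cloud("wrist",d,K,R,t)
Q=(P-p)@M  # tool frame
reg=(d>0)&(abs(Q[...,0])<.03)&(Q[...,2]<.13)&(Q[...,1]<.06)&(Q[...,2]>.015)
# arm/ block top
for lo,hi in [(0,.015),(.015,.03)]:
    k=reg&(Q[...,1]>lo)&(Q[...,1]<hi); print(k.sum(), Q[k].mean(0), Q[k].min(0),Q[k].max(0))
k=reg&(Q[...,2]>.04); A=np.c_[Q[k][:,2],np.ones(k.sum())]
print("top y vs z",np.linalg.lstsq(A,Q[k][:,1],rcond=None)[0])
k=reg&(Q[...,2]>.035)&(Q[...,2]<.095)
q=Q[k]; zs=np.linspace(.035,.095,13)
for a,b in zip(zs,zs[1:]):
    s=q[(q[:,2]>a)&(q[:,2]<b)]
    if len(s): print(round(a,3),len(s),(s[:,0].min()+s[:,0].max())/2,s[:,0].max()-s[:,0].min(),s[:,1].mean())
```

```text
[ 0.40215513 -0.26611243  0.24628097] [[ 0.017  0.     1.   ]
 [-1.    -0.001  0.017]
 [ 0.001 -1.     0.   ]] [-0.06103309  0.04971806 -2.86712419] 0.15038956499506262
6217 [0.00125224 0.00708435 0.05635227] [-0.01279526  0.00086914  0.01501053] [0.01528005 0.01490413 0.09945863]
94 [0.00141864 0.02197307 0.02946323] [-0.0128471   0.01503688  0.02914716] [0.01516847 0.02989134 0.02985373]
top y vs z [0.00131444 0.00696088]
0.035 283 0.0012565526358546157 0.01567379760286227 0.007017859680612777
0.04 306 0.0012287689434075494 0.015551890078874725 0.0070720677108416
0.045 299 0.0012354036770399197 0.01540217263253709 0.007019576601866285
0.05 318 0.0012465021468158841 0.015288223092790484 0.007005158059081975
0.055 320 0.001263619418866501 0.016032665753340145 0.007007685597183805
0.06 330 0.0012599647896133783 0.015975397076629854 0.007014882228302802
0.065 362 0.0012409042170742324 0.015866864617420512 0.007116454415276784
0.07 351 0.001273529458560168 0.01577062331264897 0.007037647305276595
0.075 359 0.0012401880894444875 0.015558003222438724 0.006995017324409493
0.08 372 0.0012671164476273271 0.01539555479227007 0.007061731382155427
0.085 368 0.0012424290877792329 0.015238033350491526 0.007107589299077593
0.09 398 0.0012587913869877817 0.01606476973892334 0.007092797654529996
```

View pics/w2.png

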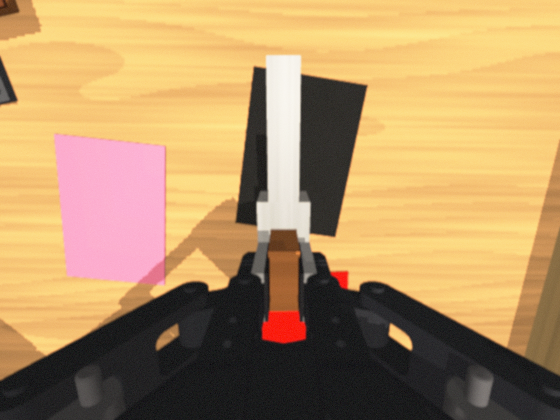

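>>> step_arm:
  commands:
    - [0, 0, 0, -0.96, -0.3, 0.53, 0]
    - [0, 0, 0, -0.96, -0.3, 0.53, 0]
    - [0, 0, 0, -0.96, 0, 0.53, 0]
    - [0, 0, 0, -0.96, 0, 0.53, 0]
    - [0, 0, 0, -0.96, 0, 0.53, 0]
    - [0, 0, 0, -0.96, 0, 0.53, 0]
    - [0, 0, 0, -0.96, 0, 0.53, 0]
    - [0, 0, 0, -0.96, 0, 0.53, 0]
    - [0, 0, 0, -0.96, 0, 0.53, 0]
    - [0, 0, 0, -0.96, 0, 0.53, 0]

```text
time_s: 6.5
eef_pos: [0.5557, 0.0259, 0.2616]
eef_rot: [-0.503, 0.505, -0.497, 0.495]
wrist_force: [0.8, -0.7, -2.1]
opening: 0.149
```

>>> step_arm:
  commands:
    - [0, 0, 0, -0.96, 0, 0.53, 0]
    - [0, -0.9, 0, 0, 0, 0, 0]
    - [0, -0.9, 0, 0, 0, 0, 0]
    - [0, 0, 0, 0, 0, 0, 0]
    - [0, 0, 0, 0, 0, 0, 0]

```text
time_s: 7.0
eef_pos: [0.571, 0.0534, 0.2625]
eef_rot: [-0.547, 0.549, -0.448, 0.446]
wrist_force: [-1.3, 0.5, -1.2]
opening: 0.147
```

```bash
cat > jig.py <<'E'
import sys
from h import *
def run(name):
    M,p,o=tool(); yaw=np.degrees(np.arctan2(M[1,2],M[0,2])); print("tcp",p.round(4),"yaw",yaw.round(2),o["wrist_force"].round(1))
    im,d,K,R,t=grab("wrist",name); P=cloud("wrist",d,K,R,t)
    for th in ["screw_head","stop_pin","lever_knob"]:
        for r in ctrl.boxes_of(th,"wrist")[:1]: print(th,round(r["p"],2),towld(r["point"],R,t).round(4))
    ok=(d>0)&(abs(P[...,0]-.59)<.13)&(abs(P[...,1]-.14)<.13)
    for lo,hi in [(.094,.106),(.138,.146),(.143,.156),(.166,.177)]:
        m=ok&(P[...,2]>lo)&(P[...,2]<hi)
        q,l,st,c=cv2.connectedComponentsWithStats(m.astype(np.uint8))
        for i in range(1,q):
            if st[i,4]>25: 
                k=l==i; print(lo,st[i],rect(P,k),"mean",P[k].mean(0).round(4),"ztop",np.percentile(P[k][:,2],95).round(4))
if __name__=="__main__": run(sys.argv[1])
E
python3 jig.py w3
```

```text
tcp [0.571  0.0534 0.2625] yaw 11.6 [-1.3  0.5 -1.2]
screw_head 0.61 [0.5774 0.1295 0.1098]
stop_pin 0.79 [0.5747 0.1358 0.0523]
lever_knob 0.82 [0.5568 0.1049 0.1111]
0.094 [ 167   71   72  176 8424] ((582.9581909179688, 137.47154235839844), (180.1449432373047, 60.680442810058594), 11.608222961425781) mean [0.5879 0.138  0.1008] ztop 0.1023
0.138 [205  73  10  18  42] ((659.360107421875, 131.87429809570312), (5.379242897033691, 13.504202842712402), 86.59817504882812) mean [0.6582 0.1312 0.1423] ztop 0.1459
0.138 [191 148  11  46 121] ((584.3295288085938, 132.5954132080078), (39.935272216796875, 3.6866707801818848), 18.20953941345215) mean [0.5854 0.133  0.1421] ztop 0.1457
0.138 [248 236  10   8  26] ((529.500244140625, 73.62062072753906), (1.905166506767273, 9.592729568481445), 35.267433166503906) mean [0.5303 0.0728 0.142 ] ztop 0.1455
0.143 [200  71  14  19  74] ((658.0880737304688, 132.95108032226562), (6.804229736328125, 13.887530326843262), 66.8160629272461) mean [0.658  0.1312 0.1499] ztop 0.155
0.143 [183 149  18  45 561] ((583.0805053710938, 136.8688201904297), (39.90298843383789, 10.718649864196777), 15.396947860717773) mean [0.5843 0.1364 0.149 ] ztop 0.1514
0.143 [248 239  10  12 101] ((526.2979125976562, 72.37896728515625), (9.88747501373291, 9.110952377319336), 13.909552574157715) mean [0.5267 0.0724 0.1482] ztop 0.1498
0.166 [186  65  21  21 341] ((659.6173706054688, 136.1588592529297), (13.477924346923828, 13.462228775024414), 87.29996490478516) mean [0.6594 0.1355 0.1723] ztop 0.1738
```

View pics/w3.png

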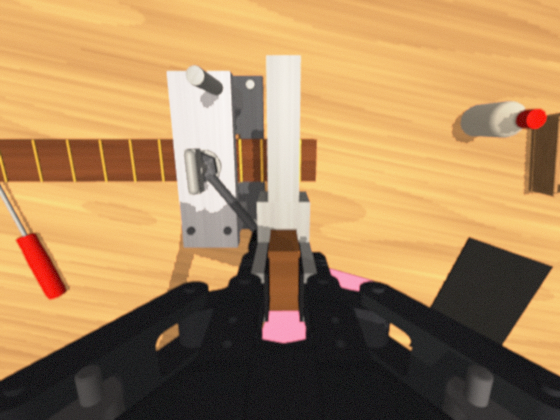

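Run:
```python
from h import *
z=np.load("pics/w3.npz"); d=z["d"]; P=cloud("w",d,z["K"],z["R"],z["t"])
u=np.radians(11.6)
for lo in (.128,.14,.144,.146,.148,.149):
    m=(d>0)&(abs(P[...,0]-.583)<.03)&(abs(P[...,1]-.137)<.025)&(P[...,2]>lo)&(P[...,2]<.158)
    q=P[m][:,:2]; c=q.mean(0); w,v=np.linalg.eigh(np.cov((q-c).T)); a=v[:,1]*np.sign(v[0,1]); 
    print(lo,m.sum(),c.round(4),np.degrees(np.arctan2(a[1],a[0])).round(2), rect(P,m))
# edges in image: silhouettes
q=ctrl.silhouettes("screw_head","wrist")
print([ (r["p"],r["pixels"].sum()) for r in q])
im=z["im"][130:220,160:260]; cv2.imwrite("pics/c3.png",cv2.resize(im,None,fx=6,fy=6,interpolation=cv2.INTER_CUBIC))
```

```text
0.128 770 [0.5845 0.1355] 14.38 ((583.2046508789062, 136.7744903564453), (40.092308044433594, 10.966492652893066), 15.39694881439209)
0.14 603 [0.5842 0.1361] 14.14 ((583.0845947265625, 136.85414123535156), (39.90298843383789, 10.749152183532715), 15.396947860717773)
0.144 546 [0.5842 0.1364] 14.04 ((583.0805053710938, 136.8688201904297), (39.90298843383789, 10.718649864196777), 15.396947860717773)
0.146 504 [0.5839 0.1366] 13.61 ((583.2412109375, 137.221923828125), (39.2468147277832, 10.30696964263916), 13.746618270874023)
0.148 417 [0.5838 0.137 ] 13.13 ((583.2723388671875, 137.13417053222656), (37.73967742919922, 9.345906257629395), 13.418963432312012)
0.149 341 [0.5833 0.1371] 12.69 ((583.3211669921875, 136.92820739746094), (37.73748016357422, 8.92544174194336), 13.34145450592041)
[(0.72, np.int64(2005))]
```

View pics/c3.png

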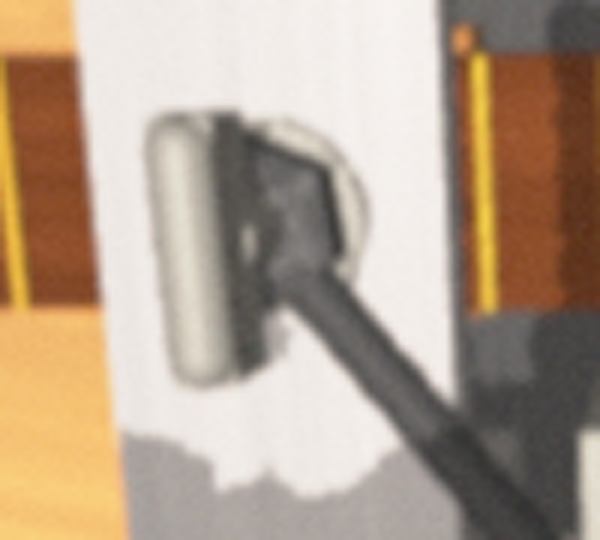

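>>> step_arm:
  commands:
    - [0, -0.32, 0, 0, 0, 0, 0]
    - [0, 0, 0, -0.9, 0, 0.36, 0]
    - [0, 0, 0, -0.9, 0, 0.35, 0]
    - [0, 0, 0, -0.86, 0, 0.35, 0]
    - [0, 0, 0, 0, 0.5, 0, 0]
    - [0, 0, 0, 0, 0.5, 0, 0]
    - [0, 0, 0, 0, 0, 0, 0]
    - [0, 0, 0, 0, 0, 0, 0]
    - [0, 0, 0, 0, 0, 0, 0]

```text
time_s: 8.15
eef_pos: [0.5843, 0.1376, 0.2347]
eef_rot: [0.556, -0.556, 0.437, -0.438]
wrist_force: [-0.2, -0.6, -2.8]
opening: 0.148
```

Run:
```python
from h import *
M,p,o=tool(); print(p,np.degrees(np.arctan2(M[1,2],M[0,2])),M.round(4)); 
print("delta units",M.T@(np.array([.5834,.1385,p[2]])-p)/.03)
im,d,K,R,t=grab("wrist","w4"); P=cloud("w",d,K,R,t); Q=(P-p)@M
k=(d>0)&(abs(Q[...,0])<.03)&(Q[...,2]>.035)&(Q[...,2]<.13)&(Q[...,1]<.02)
q=Q[k]; print("arm xc",(q[:,0].min()+q[:,0].max())/2,"end z",q[:,2].max(),"y",q[:,1].mean())
m=(d>0)&(abs(P[...,2]-.172)<.006)&(abs(P[...,0]-.66)<.03)&(abs(P[...,1]-.136)<.03)
print("pin tool",rect(Q[...,[0,2,1]],m),"world",rect(P,m))
s,dd,K,R,t=grab("side","s4")
```

```text
[0.58427535 0.13763112 0.23472971] 13.589907207210318 [[ 2.35e-01  6.00e-04  9.72e-01]
 [-9.72e-01 -1.00e-04  2.35e-01]
 [ 2.00e-04 -1.00e+00  6.00e-04]]
delta units [-3.50079400e-02 -2.06040886e-05 -2.15560115e-02]
arm xc 0.0013028454056847232 end z 0.09914497728707224 y 0.007030840628962617
pin tool ((18.907804489135742, 72.8732681274414), (12.80622673034668, 13.462085723876953), 1.3369561433792114) world ((659.5904541015625, 136.3710479736328), (13.462687492370605, 12.806653022766113), 14.92580509185791)
```

View pics/w4.png

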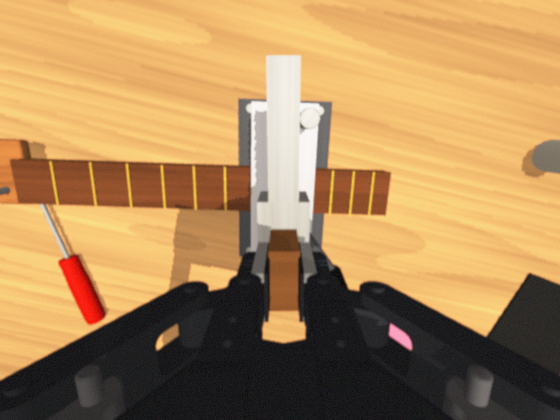

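View pics/s4.png

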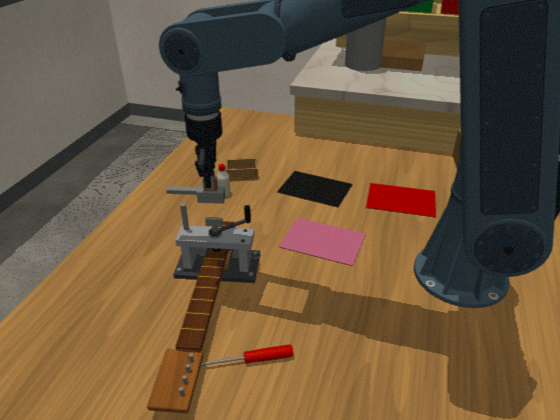

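>>> step_arm:
  commands:
    - [0, 0, 0, -0.038, 0, -0.022, 0]
    - [0, 0, 0, 0, 0.55, 0, 0]
    - [0, 0, 0, 0, 0.5, 0, 0]
    - [0, 0, 0, 0, 0.5, 0, 0]
    - [0, 0, 0, 0, 0, 0, 0]
    - [0, 0, 0, 0, 0, 0, 0]
    - [0, 0, 0, 0, 0, 0, 0]

```text
time_s: 8.95
eef_pos: [0.5836, 0.1394, 0.1885]
eef_rot: [0.556, -0.556, 0.437, -0.437]
wrist_force: [0.2, 0.6, -1.7]
opening: 0.148
```

```bash
cat > vw.py <<'E'
import sys
from h import *
M,p,o=tool(); print(p.round(4),np.degrees(np.arctan2(M[1,2],M[0,2])).round(2),o["wrist_force"].round(2),o["torque"].round(2),o["time_s"])
if len(sys.argv)>1:
  n=sys.argv[1]
  A=[]
  for c,(a,b,e,f) in {"side":(120,320,150,300),"scene":(260,420,150,290)}.items():
    im,d,K,R,t=grab(c,n+c); x=cv2.resize(im[e:f,a:b],(400,300),interpolation=cv2.INTER_CUBIC); A.append(x)
  cv2.imwrite(f"pics/{n}.png",np.hstack(A))
E
python3 vw.py v5
```

```text
[0.5836 0.1394 0.1885] 13.66 [ 0.15  0.62 -1.69] [-0.02  0.02 -0.05] 8.95
```

View pics/v5.png

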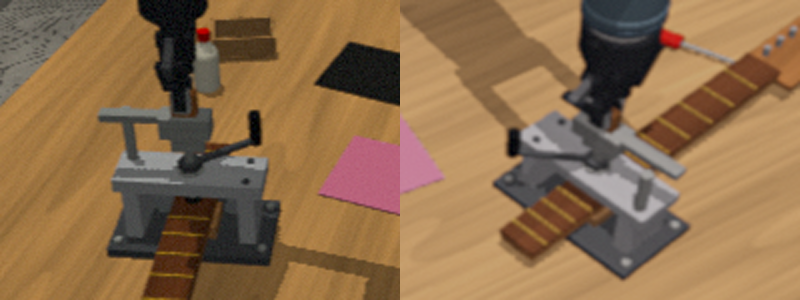

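>>> step_arm:
  commands:
    - [0, 0, 0, 0.015, 0.07, 0, 0]
    - [0, 0, 0, 0, 0.07, 0, 0]
    - [0, 0, 0, 0, 0.07, 0, 0]
    - [0, 0, 0, 0, 0.05, 0, 0]
    - [0, 0, 0, 0, 0, 0, 0]
    - [0, 0, 0, 0, 0, 0, 0]

```text
time_s: 9.65
eef_pos: [0.5831, 0.139, 0.1799]
eef_rot: [-0.556, 0.556, -0.437, 0.437]
wrist_force: [-0.6, 0.6, -1.6]
opening: 0.15
```

```bash
python3 vw.py
```

```text
[0.5831 0.139  0.1799] 13.67 [-0.58  0.55 -1.58] [-0.02 -0.05 -0.04] 9.65
```

>>> step_arm:
  commands:
    - [0, 0, 0, 0, 0.08, 0, 0]
    - [0, 0, 0, 0, 0.08, 0, 0]
    - [0, 0, 0, 0, 0.08, 0, 0]
    - [0, 0, 0, 0, 0.08, 0, 0]
    - [0, 0, 0, 0, 0, 0, 0]
    - [0, 0, 0, 0, 0, 0, 0]

```text
time_s: 10.25
eef_pos: [0.5831, 0.139, 0.1703]
eef_rot: [-0.556, 0.556, -0.437, 0.437]
wrist_force: [-0.3, 0.0, -1.9]
opening: 0.149
```

```bash
python3 vw.py v6
```

```text
[0.5831 0.139  0.1703] 13.67 [-0.3   0.04 -1.87] [-0.02  0.01  0.04] 10.25
```

View pics/v6.png

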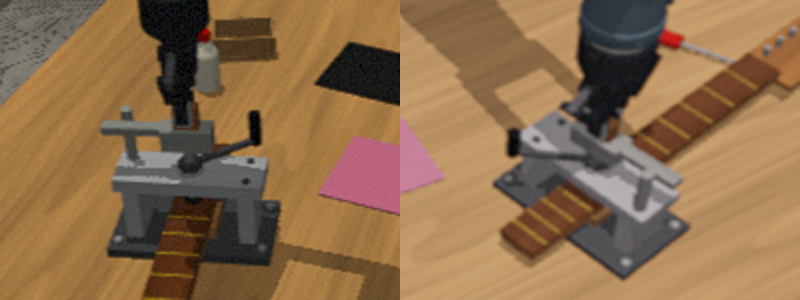

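>>> step_arm:
  commands:
    - [0, 0, 0, 0, 0.05, 0, 0]
    - [0, 0, 0, 0, 0.05, 0, 0]
    - [0, 0, 0, 0, 0.03, 0, 0]
    - [0, 0, 0, 0, 0, 0, 0]
    - [0, 0, 0, 0, 0, 0, 0]
    - [0, 0, 0, 0, 0, 0, 0]

```text
time_s: 10.95
eef_pos: [0.5834, 0.139, 0.1677]
eef_rot: [0.556, -0.556, 0.437, -0.437]
wrist_force: [-3.6, -0.8, 5.2]
opening: 0.147
```

>>> step_arm:
  commands:
    - [0, 0, 0, 0, 0, 0, 0.5]
    - [0, 0, 0, 0, 0, 0, 0.5]
    - [0, 0, 0, 0, 0, 0, 0.5]
    - [0, 0, 0, 0, 0, 0, 0.5]
    - [0, 0, 0, 0, 0, 0, 0.5]

```text
time_s: 11.45
eef_pos: [0.5831, 0.139, 0.1664]
eef_rot: [-0.556, 0.556, -0.437, 0.437]
wrist_force: [-0.3, 0.4, 1.0]
opening: 0.499
```

```bash
python3 vw.py v7
```

```text
[0.5831 0.139  0.1664] 13.66 [-0.26  0.37  1.03] [-0.01  0.02 -0.06] 11.45
```

View pics/v7.png

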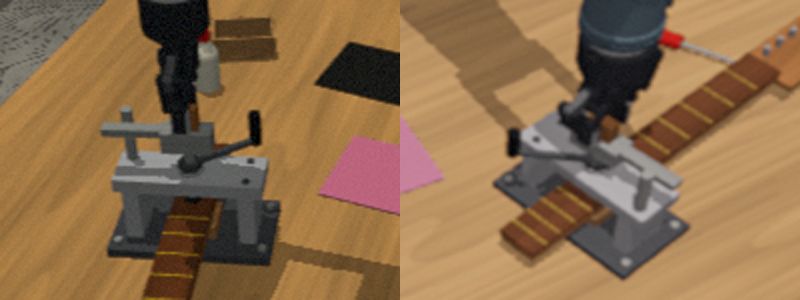

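>>> step_arm:
  commands:
    - [0, 0, 0, 0, -0.3, 0, 0.5]
    - [0, 0, 0, 0, -0.6, 0, 0.5]
    - [0, 0, 0, 0, -1, 0, 0.5]
    - [0, 0, 0, 0, -1, 0, 0.5]
    - [0, 0, 0, 0, 0, -1, 0]
    - [0, 0, 0, 0, 0, -1, 0]
    - [0, 0, 0, 0, 0, 0, 0]
    - [0, 0, 0, 0, 0, 0, 0]
    - [0, 0, 0, 0, 0, 0, 0]

```text
time_s: 12.45
eef_pos: [0.5258, 0.1249, 0.2542]
eef_rot: [0.556, -0.556, 0.437, -0.437]
wrist_force: [-0.4, 0.1, -0.2]
opening: 0.002
```

```bash
python3 jig.py w8
python3 - <<'E'
from h import *
z=np.load("pics/w8.npz"); d=z["d"]; P=cloud("w",d,z["K"],z["R"],z["t"])
ok=(d>0)&(abs(P[...,0]-.6)<.14)&(abs(P[...,1]-.14)<.05)
k=ok&(abs(P[...,2]-.160)<.006); r=rect(P,k); print("key top",r,P[k][:,2].mean())
k=ok&(abs(P[...,2]-.190)<.006); print("grip top",rect(P,k),P[k].mean(0))
print(ctrl.get_obs()["q"].round(3))
E
```

```text
tcp [0.5258 0.1249 0.2542] yaw 13.66 [-0.4  0.1 -0.2]
screw_head 0.95 [0.5329 0.0763 0.1101]
stop_pin 0.87 [0.5579 0.1715 0.05  ]
lever_knob 0.65 [0.5332 0.0781 0.112 ]
0.094 [ 252   32   59  193 4973] ((582.8143310546875, 137.5099334716797), (180.42855834960938, 60.04850387573242), 11.711501121520996) mean [0.5612 0.1433 0.1009] ztop 0.1022
0.094 [ 294   34   26  134 1968] ((616.507080078125, 125.26549530029297), (118.96080017089844, 22.78376579284668), 11.77587890625) mean [0.6234 0.1243 0.1008] ztop 0.102
0.138 [299  39  17  12  46] ((654.9210205078125, 136.57504272460938), (12.87376880645752, 4.776754379272461), 88.5903091430664) mean [0.6542 0.1367 0.1417] ztop 0.1448
0.138 [332 211  15  12  47] ((527.4712524414062, 73.71974182128906), (5.64825963973999, 14.581976890563965), 53.335289001464844) mean [0.5287 0.074  0.1418] ztop 0.1452
0.143 [299  36  18  13  84] ((655.0800170898438, 136.64959716796875), (13.386858940124512, 5.257584095001221), 87.90367889404297) mean [0.6542 0.1368 0.1495] ztop 0.1556
0.143 [333 213  18  18 252] ((524.4642944335938, 69.83010864257812), (15.022223472595215, 14.916152954101562), 12.88131046295166) mean [0.5249 0.0702 0.1484] ztop 0.1498
0.166 [301  15  21  26 406] ((659.49169921875, 136.53280639648438), (13.458810806274414, 13.552857398986816), 24.204524993896484) mean [0.6588 0.1365 0.1724] ztop 0.174
key top ((614.637451171875, 141.02590942382812), (125.14852905273438, 34.75336456298828), 8.516477584838867) 0.16067578624734408
grip top ((583.0775756835938, 137.52243041992188), (29.420785903930664, 13.897329330444336), 13.789977073669434) [0.58331537 0.13755343 0.19078166]
[0.013 0.084 1.67  0.    1.388 1.346]
```

View pics/w8.png

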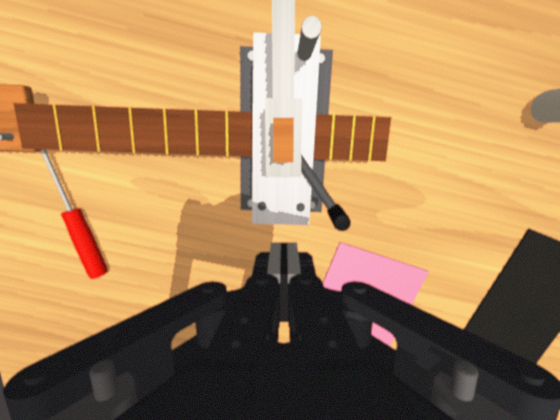

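>>> step_arm:
  commands:
    - [0, -1, 0, 0, 0, 0, 0]
    - [0, -1, 0, 0, 0, 0, 0]
    - [0, -1, 0, 0, 0, 0, 0]
    - [0, -1, 0, 0, 0, 0, 0]
    - [0, -1, 0, 0, 0, 0, 0]
    - [0, -1, 0, 0, 0, 0, 0]
    - [0, -1, 0, 0, 0, 0, 0]
    - [0, -1, 0, 0, 0, 0, 0]
    - [0, -1, 0, 0, 0, 0, 0]
    - [0, -1, 0, 0, 0, 0, 0]

```text
time_s: 13.65
eef_pos: [0.5251, 0.1249, 0.2533]
eef_rot: [-0.7, 0.7, -0.099, 0.099]
wrist_force: [0.1, -0.7, -1.5]
opening: -0.003
```

>>> step_arm:
  commands:
    - [0, -1, 0, 0, 0, 0, 0]
    - [0, -1, 0, 0, 0, 0, 0]
    - [0, -1, 0, 0, 0, 0, 0]
    - [0, -1, 0, 0, 0, 0, 0]
    - [0, -1, 0, 0, 0, 0, 0]
    - [0, -1, 0, 0, 0, 0, 0]
    - [0, -1, 0, 0, 0, 0, 0]
    - [0, -1, 0, 0, 0, 0, 0]
    - [0, -1, 0, 0, 0, 0, 0]
    - [0, -0.9, 0, 0, 0, 0, 0]

```text
time_s: 14.65
eef_pos: [0.5251, 0.1249, 0.2532]
eef_rot: [0.657, -0.657, -0.261, 0.261]
wrist_force: [-0.6, -0.0, 0.6]
opening: -0.003
```

>>> step_arm:
  commands:
    - [0, -1, 0, 0, 0, 0, 0]
    - [0, 0, 0, 0, 0, 0, 0]
    - [0, 0, 0, 0, 0, 0, 0]
    - [0, 0, 0, 0, 0, 0, 0]

```text
time_s: 15.05
eef_pos: [0.5249, 0.1248, 0.2534]
eef_rot: [0.644, -0.644, -0.293, 0.293]
wrist_force: [-0.7, 0.4, -0.4]
opening: 0.001
```

Run:
```python
from h import *
M,p,o=tool(); print(p,np.degrees(np.arctan2(M[1,2],M[0,2])),o["q"].round(2))
k=np.array([.5242,.0711,0]); t=M[:,2]
g=k-.040*t; g[2]=p[2]; print(g,M.T@(g-p)/.03)
```

```text
[0.52490693 0.12483144 0.25335626] 138.95249036972427 [ 0.01  0.08  1.67  0.    1.39 -0.84]
[0.55436661 0.04483262 0.25335626] [-1.36622072e+00 -2.76026193e-04 -2.49171566e+00]
```

>>> step_arm:
  commands:
    - [0, 0, 0, -0.46, 0, -0.83, 0]
    - [0, 0, 0, -0.46, 0, -0.83, 0]
    - [0, 0, 0, -0.45, 0, -0.83, 0]
    - [0, 0, 0, 0, 0.88, 0, 0]
    - [0, 0, 0, 0, 1, 0, 0]
    - [0, 0, 0, 0, 1, 0, 0]
    - [0, 0, 0, 0, 1, 0, 0]
    - [0, 0, 0, 0, 0.5, 0, 0]
    - [0, 0, 0, 0, 0, 0, 0]
    - [0, 0, 0, 0, 0, 0, 0]

```text
time_s: 16.05
eef_pos: [0.555, 0.0448, 0.123]
eef_rot: [-0.643, 0.644, 0.294, -0.293]
wrist_force: [0.7, 0.3, 0.7]
opening: 0.002
```

```bash
python3 vw.py v9
python3 - <<'E'
from h import *
grab("wrist","w9")
E
```

```text
[0.555  0.0448 0.123 ] 139.05 [0.69 0.27 0.68] [ 0.03 -0.    0.02] 16.05
```

View pics/v9.png

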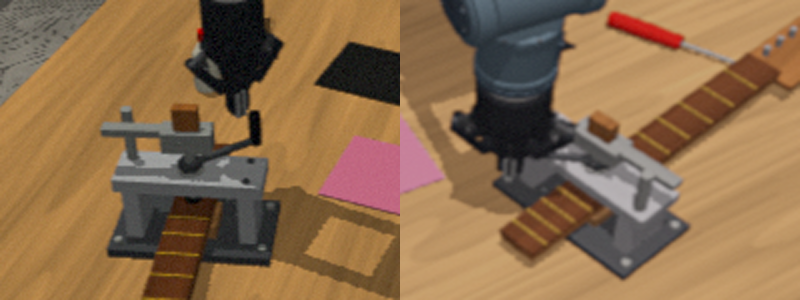

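View pics/w9.png

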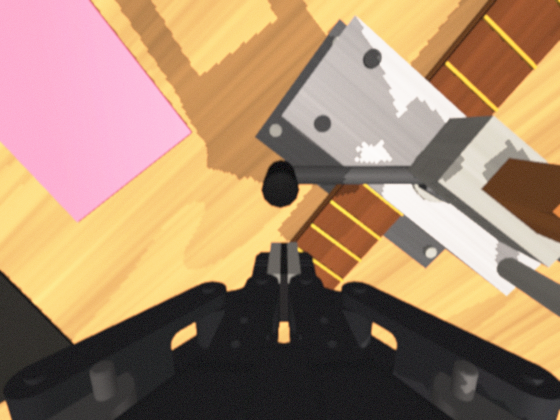

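>>> step_arm:
  commands:
    - [0, 0, 0, 0, 0, 0.2, 0]
    - [0, 0, 0, 0, 0, 0.2, 0]
    - [0, 0, 0, 0, 0, 0.1, 0]
    - [0, 0, 0, 0, 0, 0.05, 0]
    - [0, 0, 0, 0, 0, 0, 0]
    - [0, 0, 0, 0, 0, 0, 0]

```text
time_s: 16.8
eef_pos: [0.5419, 0.0556, 0.1222]
eef_rot: [-0.643, 0.643, 0.294, -0.294]
wrist_force: [0.0, -0.6, -0.5]
opening: -0.001
```

>>> step_arm:
  commands:
    - [0, 0, 0, 0, 0, 0.05, 0]
    - [0, 0, 0, 0, 0, 0.05, 0]
    - [0, 0, 0, 0, 0, 0.05, 0]
    - [0, 0, 0, 0, 0, 0, 0]

```text
time_s: 17.2
eef_pos: [0.5383, 0.0587, 0.122]
eef_rot: [0.643, -0.643, -0.294, 0.294]
wrist_force: [0.5, -0.8, -0.2]
opening: 0.002
```

```bash
cat > f.py <<'E'
from h import *
M,p,o=tool(); S=np.array([.583,.1387,p[2]])
print("tcp",p.round(4),"F tool",(M.T@o["wrist_force"]).round(2),"S in tool mm",(M.T@(S-p)*1000).round(1),"yaw",np.degrees(np.arctan2(M[1,2],M[0,2])).round(1),"t",o["time_s"])
E
python3 f.py
python3 - <<'E'
from h import *
im,*_=grab("wrist","w10")
E
```

```text
tcp [0.5383 0.0587 0.122 ] F tool [-0.3   0.19 -0.88] S in tool mm [89.7 -0.  18.6] yaw 139.1 t 17.2
```

View pics/w10.png

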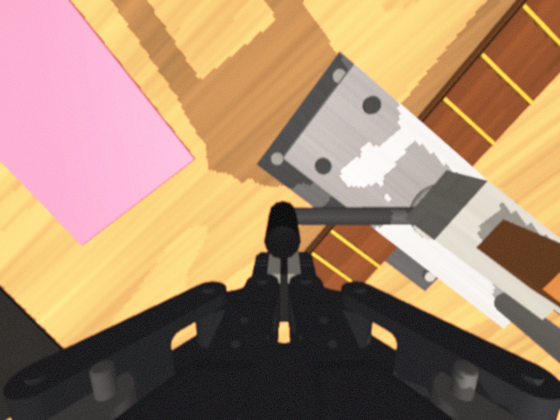

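>>> step_arm:
  commands:
    - [0, 0.286, 0, -0.019, 0, 0.09, 0]
    - [0, 0.286, 0, -0.019, 0, 0.09, 0]
    - [0, 0.286, 0, -0.019, 0, 0.09, 0]
    - [0, 0.286, 0, -0.019, 0, 0.09, 0]
    - [0, 0.286, 0, -0.019, 0, 0.09, 0]

```text
time_s: 17.75
eef_pos: [0.5272, 0.0658, 0.1222]
eef_rot: [-0.663, 0.664, 0.245, -0.244]
wrist_force: [0.3, -1.5, -0.1]
opening: -0.004
```

```bash
python3 f.py
```

```text
tcp [0.5272 0.0658 0.1222] F tool [-0.74  0.14 -1.35] S in tool mm [89.8  0.  19.3] yaw 130.4 t 17.75
```

>>> step_arm:
  commands:
    - [0, 0.334, 0, -0.022, 0, 0.105, 0]
    - [0, 0.334, 0, -0.022, 0, 0.105, 0]
    - [0, 0.334, 0, -0.022, 0, 0.105, 0]
    - [0, 0.334, 0, -0.022, 0, 0.105, 0]
    - [0, 0.334, 0, -0.022, 0, 0.105, 0]
    - [0, 0.334, 0, -0.022, 0, 0.105, 0]
    - [0, 0.334, 0, -0.022, 0, 0.105, 0]
    - [0, 0.334, 0, -0.022, 0, 0.105, 0]
    - [0, 0.334, 0, -0.022, 0, 0.105, 0]
    - [0, 0.334, 0, -0.022, 0, 0.105, 0]

```text
time_s: 18.75
eef_pos: [0.5052, 0.0891, 0.1222]
eef_rot: [-0.696, 0.696, 0.125, -0.125]
wrist_force: [1.1, -1.6, -1.6]
opening: 0.002
```

```bash
python3 f.py
```

```text
tcp [0.5052 0.0891 0.1222] F tool [ 0.52  1.61 -1.87] S in tool mm [90.2  0.1 19.5] yaw 110.4 t 18.75
```

>>> step_arm:
  commands:
    - [0, 0.334, 0, -0.022, 0, 0.105, 0]
    - [0, 0.334, 0, -0.022, 0, 0.105, 0]
    - [0, 0.334, 0, -0.022, 0, 0.105, 0]
    - [0, 0.334, 0, -0.022, 0, 0.105, 0]
    - [0, 0.334, 0, -0.022, 0, 0.105, 0]
    - [0, 0.334, 0, -0.022, 0, 0.105, 0]
    - [0, 0, 0, 0, 0, 0, 0]

```text
time_s: 19.45
eef_pos: [0.4963, 0.1064, 0.1223]
eef_rot: [-0.705, 0.705, 0.052, -0.052]
wrist_force: [1.1, -0.4, 0.4]
opening: -0.0
```

```bash
python3 f.py
```

```text
tcp [0.4963 0.1064 0.1223] F tool [ 1.06 -0.39 -0.52] S in tool mm [90.5  0.1 19.2] yaw 98.4 t 19.45
```

>>> step_arm:
  commands:
    - [0, 0.143, 0, -0.009, 0, 0.045, 0]
    - [0, 0.143, 0, -0.009, 0, 0.045, 0]
    - [0, 0.143, 0, -0.009, 0, 0.045, 0]
    - [0, 0.143, 0, -0.009, 0, 0.045, 0]
    - [0, 0.095, 0, -0.006, 0, 0.03, 0]

```text
time_s: 19.95
eef_pos: [0.4941, 0.1126, 0.1222]
eef_rot: [-0.707, 0.707, 0.027, -0.027]
wrist_force: [0.9, -1.5, 0.0]
opening: -0.0
```

>>> step_arm:
  commands:
    - [0, 0.095, 0, -0.006, 0, 0.03, 0]
    - [0, 0.095, 0, -0.006, 0, 0.03, 0]
    - [0, 0.095, 0, -0.006, 0, 0.03, 0]

```text
time_s: 20.25
eef_pos: [0.4933, 0.1153, 0.1221]
eef_rot: [-0.707, 0.707, 0.016, -0.016]
wrist_force: [0.6, -2.0, 1.0]
opening: -0.001
```

```bash
python3 f.py
```

```text
tcp [0.4933 0.1153 0.1221] F tool [ 0.5  -1.02 -2.  ] S in tool mm [90.7  0.  19.2] yaw 92.7 t 20.25
```

>>> step_arm:
  commands:
    - [0, 0.095, 0, -0.006, 0, 0.03, 0]
    - [0, 0.095, 0, -0.006, 0, 0.03, 0]
    - [0, 0.095, 0, -0.006, 0, 0.03, 0]

```text
time_s: 20.55
eef_pos: [0.4926, 0.1179, 0.1221]
eef_rot: [-0.707, 0.707, 0.006, -0.006]
wrist_force: [-0.5, -1.3, 1.2]
opening: 0.003
```

>>> step_arm:
  commands:
    - [0, 0.095, 0, -0.006, 0, 0.03, 0]
    - [0, 0.095, 0, -0.006, 0, 0.03, 0]
    - [0, 0.095, 0, -0.006, 0, 0.03, 0]

```text
time_s: 20.85
eef_pos: [0.4921, 0.1206, 0.1221]
eef_rot: [-0.707, 0.707, -0.005, 0.005]
wrist_force: [1.2, -1.3, 1.8]
opening: -0.003
```

>>> step_arm:
  commands:
    - [0, 0.095, 0, -0.006, 0, 0.03, 0]
    - [0, 0.095, 0, -0.006, 0, 0.03, 0]
    - [0, 0.095, 0, -0.006, 0, 0.03, 0]

```text
time_s: 21.15
eef_pos: [0.4916, 0.1234, 0.1221]
eef_rot: [0.707, -0.707, 0.015, -0.015]
wrist_force: [0.4, -1.2, 0.8]
opening: -0.0
```

>>> step_arm:
  commands:
    - [0, 0.095, 0, -0.006, 0, 0.03, 0]
    - [0, 0.095, 0, -0.006, 0, 0.03, 0]
    - [0, 0.095, 0, -0.006, 0, 0.03, 0]

```text
time_s: 21.45
eef_pos: [0.4911, 0.1261, 0.122]
eef_rot: [-0.707, 0.707, -0.026, 0.026]
wrist_force: [0.1, -2.6, 0.7]
opening: 0.0
```

```bash
python3 f.py
```

```text
tcp [0.4911 0.1261 0.122 ] F tool [ 0.33 -0.67 -2.54] S in tool mm [90.7 -0.  19.3] yaw 85.8 t 21.45
```

>>> step_arm:
  commands:
    - [0, 0.095, 0, -0.006, 0, 0.03, 0]
    - [0, 0.095, 0, -0.006, 0, 0.03, 0]

```text
time_s: 21.65
eef_pos: [0.4909, 0.1279, 0.1221]
eef_rot: [0.706, -0.706, 0.033, -0.033]
wrist_force: [-0.0, -0.9, 2.1]
opening: 0.001
```

>>> step_arm:
  commands:
    - [0, 0.095, 0, -0.006, 0, 0.03, 0]
    - [0, 0.095, 0, -0.006, 0, 0.03, 0]

```text
time_s: 21.85
eef_pos: [0.4907, 0.1297, 0.122]
eef_rot: [-0.706, 0.706, -0.04, 0.04]
wrist_force: [-0.5, -2.1, 0.5]
opening: -0.001
```

>>> step_arm:
  commands:
    - [0, 0.095, 0, -0.006, 0, 0.03, 0]
    - [0, 0.095, 0, -0.006, 0, 0.03, 0]

```text
time_s: 22.05
eef_pos: [0.4906, 0.1315, 0.1221]
eef_rot: [0.706, -0.706, 0.047, -0.047]
wrist_force: [0.1, -1.8, 1.4]
opening: -0.0
```

>>> step_arm:
  commands:
    - [0, 0.095, 0, -0.006, 0, 0.03, 0]
    - [0, 0.095, 0, -0.006, 0, 0.03, 0]

```text
time_s: 22.25
eef_pos: [0.4905, 0.1334, 0.1221]
eef_rot: [-0.705, 0.705, -0.054, 0.054]
wrist_force: [0.2, -0.7, 1.5]
opening: -0.002
```

>>> step_arm:
  commands:
    - [0, 0.095, 0, -0.006, 0, 0.03, 0]
    - [0, 0.095, 0, -0.006, 0, 0.03, 0]

```text
time_s: 22.45
eef_pos: [0.4904, 0.135, 0.1221]
eef_rot: [-0.704, 0.705, -0.061, 0.061]
wrist_force: [-1.1, -3.4, 2.2]
opening: 0.002
```

>>> step_arm:
  commands:
    - [0, 0.095, 0, -0.006, 0, 0.03, 0]

```text
time_s: 22.55
eef_pos: [0.4904, 0.136, 0.122]
eef_rot: [-0.704, 0.704, -0.064, 0.064]
wrist_force: [-1.4, -4.3, 1.5]
opening: -0.005
```

```bash
python3 f.py
```

```text
tcp [0.4904 0.136  0.122 ] F tool [-0.61 -1.54 -4.44] S in tool mm [90.6 -0.  19.5] yaw 79.6 t 22.55
```

>>> step_arm:
  commands:
    - [0, 0.05, 0, -0.003, 0, 0.017, 0]
    - [0, 0, 0, 0, 0, 0, 0]

```text
time_s: 22.75
eef_pos: [0.4904, 0.1366, 0.1221]
eef_rot: [-0.704, 0.704, -0.066, 0.066]
wrist_force: [-0.8, -3.0, 1.6]
opening: -0.0
```

>>> step_arm:
  commands:
    - [0, 0.05, 0, -0.003, 0, 0.017, 0]
    - [0, 0, 0, 0, 0, 0, 0]

```text
time_s: 22.95
eef_pos: [0.4904, 0.1371, 0.1221]
eef_rot: [0.704, -0.704, 0.068, -0.068]
wrist_force: [-1.3, -2.6, 1.4]
opening: 0.001
```

>>> step_arm:
  commands:
    - [0, 0.05, 0, -0.003, 0, 0.017, 0]
    - [0, 0, 0, 0, 0, 0, 0]

```text
time_s: 23.15
eef_pos: [0.4905, 0.1377, 0.1221]
eef_rot: [0.704, -0.704, 0.07, -0.07]
wrist_force: [-1.3, -3.4, 2.0]
opening: -0.001
```

```bash
python3 f.py
```

```text
tcp [0.4905 0.1377 0.1221] F tool [-0.62 -1.97 -3.55] S in tool mm [90.5 -0.  19.2] yaw 78.7 t 23.15
```

>>> step_arm:
  commands:
    - [0, 0.06, 0, -0.004, 0, 0.02, 0]
    - [0, 0.06, 0, -0.004, 0, 0.02, 0]

```text
time_s: 23.35
eef_pos: [0.4905, 0.1389, 0.1221]
eef_rot: [-0.703, 0.703, -0.074, 0.074]
wrist_force: [-2.0, -2.5, 2.8]
opening: 0.003
```

>>> step_arm:
  commands:
    - [0, 0.06, 0, -0.004, 0, 0.02, 0]
    - [0, 0.06, 0, -0.004, 0, 0.02, 0]

```text
time_s: 23.55
eef_pos: [0.4905, 0.1401, 0.1221]
eef_rot: [-0.703, 0.703, -0.079, 0.079]
wrist_force: [-2.2, -2.1, 2.9]
opening: -0.0
```

```bash
python3 f.py
```

```text
tcp [0.4905 0.1401 0.1221] F tool [-1.7  -2.89 -2.57] S in tool mm [90.5 -0.  19.1] yaw 77.2 t 23.55
```

```bash
python3 vw.py v11
python3 - <<'E'
from h import *
im,*_=grab("wrist","w11")
a=cv2.imread("pics/v11.png"); b=cv2.resize(im,(400,300)); cv2.imwrite("pics/v11b.png",np.vstack([a,np.hstack([b,cv2.resize(im[120:300,200:440],(400,300))])]))
E
```

```text
[0.4905 0.1401 0.1221] 77.23 [-2.22 -2.13  2.89] [-0.38  0.33 -0.04] 23.55
```

View pics/v11b.png

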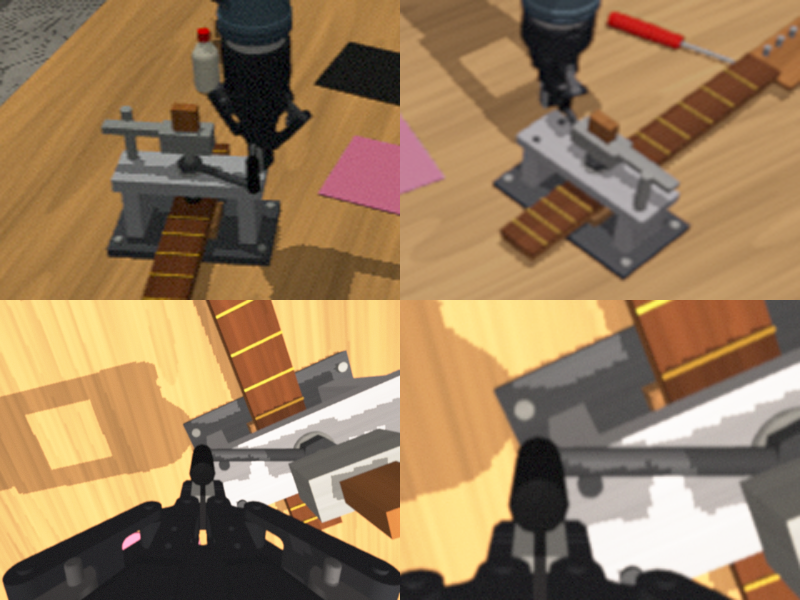

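>>> step_arm:
  commands:
    - [0, 0.06, 0, -0.004, 0, 0.02, 0]
    - [0, 0.06, 0, -0.004, 0, 0.02, 0]

```text
time_s: 23.9
eef_pos: [0.4905, 0.1413, 0.1221]
eef_rot: [-0.702, 0.702, -0.083, 0.083]
wrist_force: [-1.8, -2.7, 2.3]
opening: -0.0
```

>>> step_arm:
  commands:
    - [0, 0.06, 0, -0.004, 0, 0.02, 0]
    - [0, 0.06, 0, -0.004, 0, 0.02, 0]

```text
time_s: 24.1
eef_pos: [0.4906, 0.1425, 0.1221]
eef_rot: [-0.702, 0.702, -0.088, 0.087]
wrist_force: [-2.5, -2.3, 1.7]
opening: -0.001
```

```bash
python3 f.py
```

```text
tcp [0.4906 0.1425 0.1221] F tool [-1.83 -1.71 -2.87] S in tool mm [90.6 -0.  19. ] yaw 75.8 t 24.1
```

>>> step_arm:
  commands:
    - [0, 0.07, 0, -0.005, 0, 0.023, 0]
    - [0, 0.07, 0, -0.005, 0, 0.023, 0]

```text
time_s: 24.3
eef_pos: [0.4906, 0.144, 0.1221]
eef_rot: [-0.701, 0.701, -0.093, 0.093]
wrist_force: [-1.9, -2.7, 1.0]
opening: -0.005
```

>>> step_arm:
  commands:
    - [0, 0.07, 0, -0.005, 0, 0.023, 0]
    - [0, 0.07, 0, -0.005, 0, 0.023, 0]

```text
time_s: 24.5
eef_pos: [0.4907, 0.1452, 0.1221]
eef_rot: [-0.7, 0.7, -0.098, 0.098]
wrist_force: [-2.1, -3.5, 1.7]
opening: 0.0
```

>>> step_arm:
  commands:
    - [0, 0.07, 0, -0.005, 0, 0.023, 0]
    - [0, 0.07, 0, -0.005, 0, 0.023, 0]

```text
time_s: 24.7
eef_pos: [0.4907, 0.1463, 0.122]
eef_rot: [-0.699, 0.7, -0.103, 0.103]
wrist_force: [-3.5, -6.7, 2.3]
opening: 0.005
```

```bash
python3 f.py
```

```text
tcp [0.4907 0.1463 0.122 ] F tool [-1.38 -2.28 -7.41] S in tool mm [90.6 -0.  19.3] yaw 73.3 t 24.7
```

>>> step_arm:
  commands:
    - [0, 0, 0, 0, 0, 0.017, 0]
    - [0, 0, 0, 0, 0, 0, 0]

```text
time_s: 24.9
eef_pos: [0.4907, 0.1467, 0.122]
eef_rot: [-0.699, 0.7, -0.103, 0.103]
wrist_force: [-3.2, -7.1, 2.9]
opening: 0.001
```

```bash
python3 f.py
```

```text
tcp [0.4907 0.1467 0.122 ] F tool [-1.02 -2.9  -7.68] S in tool mm [90.6 -0.1 18.9] yaw 73.3 t 24.9
```

>>> step_arm:
  commands:
    - [0, 0, 0, 0, 0, 0.022, 0]
    - [0, 0, 0, 0, 0, 0, 0]

```text
time_s: 25.1
eef_pos: [0.4909, 0.1471, 0.122]
eef_rot: [-0.699, 0.7, -0.103, 0.103]
wrist_force: [-3.8, -6.6, 3.2]
opening: -0.001
```

>>> step_arm:
  commands:
    - [0, 0, 0, 0, 0, 0.022, 0]
    - [0, 0, 0, 0, 0, 0, 0]

```text
time_s: 25.3
eef_pos: [0.491, 0.1476, 0.122]
eef_rot: [-0.699, 0.7, -0.103, 0.102]
wrist_force: [-2.9, -7.9, 3.6]
opening: -0.003
```

```bash
python3 f.py
```

```text
tcp [0.491  0.1476 0.122 ] F tool [-0.52 -3.58 -8.46] S in tool mm [90.7 -0.1 17.9] yaw 73.3 t 25.3
```

>>> step_arm:
  commands:
    - [0, 0, 0, 0, 0, 0.025, 0]
    - [0, 0, 0, 0, 0, 0, 0]

```text
time_s: 25.5
eef_pos: [0.4911, 0.1481, 0.122]
eef_rot: [-0.699, 0.7, -0.103, 0.102]
wrist_force: [-4.2, -9.0, 4.4]
opening: -0.003
```

>>> step_arm:
  commands:
    - [0, 0, 0, 0, 0, 0.02, 0]
    - [0, 0, 0, 0, 0, 0, 0]

```text
time_s: 25.7
eef_pos: [0.4912, 0.1486, 0.122]
eef_rot: [-0.699, 0.701, -0.103, 0.102]
wrist_force: [-5.2, -9.1, 3.6]
opening: 0.001
```

```bash
python3 f.py
```

```text
tcp [0.4912 0.1486 0.122 ] F tool [ -2.35  -3.57 -10.19] S in tool mm [90.8 -0.1 17. ] yaw 73.3 t 25.7
```

One more small push, then hold.

>>> step_arm:
  commands:
    - [0, 0, 0, 0, 0, 0.02, 0]
    - [0, 0, 0, 0, 0, 0, 0]
    - [0, 0, 0, 0, 0, 0, 0]
    - [0, 0, 0, 0, 0, 0, 0]
    - [0, 0, 0, 0, 0, 0, 0]

```text
time_s: 26.2
eef_pos: [0.4913, 0.149, 0.122]
eef_rot: [-0.699, 0.701, -0.103, 0.102]
wrist_force: [-5.5, -9.9, 4.5]
opening: 0.003
```

```bash
python3 f.py
```

```text
tcp [0.4913 0.149  0.122 ] F tool [ -2.39  -4.46 -11.09] S in tool mm [90.8 -0.1 16.5] yaw 73.3 t 26.2
```

>>> step_arm:
  commands:
    - [0, 0, 0, 0, 0, 0.006, 0]
    - [0, 0, 0, 0, 0, 0, 0]
    - [0, 0, 0, 0, 0, 0, 0]
    - [0, 0, 0, 0, 0, 0, 0]
    - [0, 0, 0, 0, 0, 0, 0]
    - [0, 0, 0, 0, 0, 0, 0]
    - [0, 0, 0, 0, 0, 0, 0]
    - [0, 0, 0, 0, 0, 0, 0]
    - [0, 0, 0, 0, 0, 0, 0]
    - [0, 0, 0, 0, 0, 0, 0]

```text
time_s: 27.2
eef_pos: [0.4913, 0.1491, 0.122]
eef_rot: [-0.699, 0.701, -0.103, 0.102]
wrist_force: [-5.5, -9.7, 5.1]
opening: -0.003
```

```bash
python3 f.py;  python3 vw.py v12
python3 - <<'E'
from h import *
im,*_=grab("wrist","w12")
a=cv2.imread("pics/v12.png"); b=cv2.resize(im,(400,300)); cv2.imwrite("pics/v12b.png",np.vstack([a,np.hstack([b,cv2.resize(im[120:300,200:440],(400,300))])]))
E
```

```text
tcp [0.4913 0.1491 0.122 ] F tool [ -2.48  -5.07 -10.85] S in tool mm [90.8 -0.2 16.4] yaw 73.3 t 27.2
[0.4913 0.1491 0.122 ] 73.29 [-5.49 -9.66  5.11] [-1.56  0.87  0.03] 27.2
```

View pics/v12b.png

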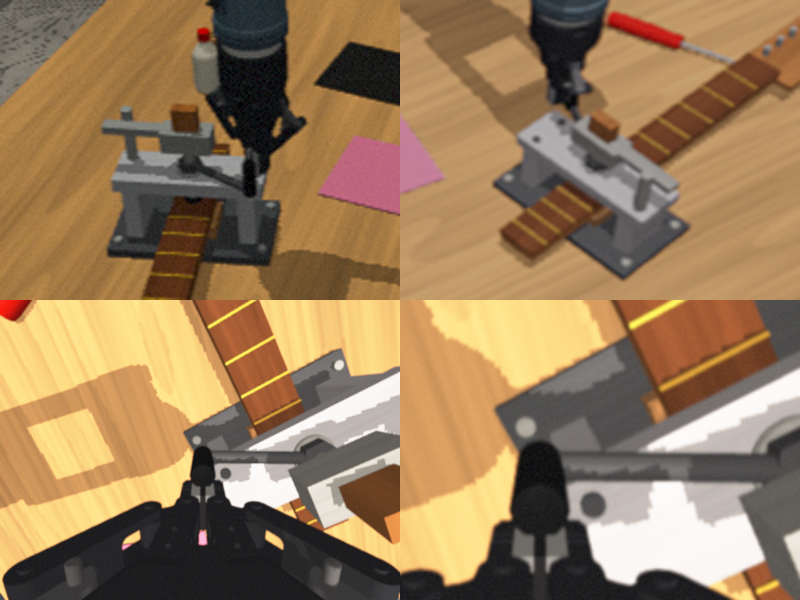

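>>> step_arm:
  commands:
    - [0, 0, 0, 0, 0, -0.1, 0]
    - [0, 0, 0, 0, 0, -0.3, 0]
    - [0, 0, 0, 0, 0, -0.6, 0]
    - [0, 0, 0, 0, -0.5, -0.2, 0]
    - [0, 0, 0, 0, -1, 0, 0]
    - [0, 0, 0, 0, -1, 0, 0]
    - [0, 0, 0, 0, -1, 0, 0]
    - [0, 0, 0, 0, -1, 0, 0]
    - [0, 0, 0, 0, 0, 0, 0]
    - [0, 0, 0, 0, 0, 0, 0]

```text
time_s: 28.35
eef_pos: [0.4821, 0.1163, 0.2576]
eef_rot: [0.7, -0.699, 0.102, -0.103]
wrist_force: [0.1, 0.1, -0.1]
opening: 0.002
```

```bash
python3 jig.py w13
python3 - <<'E'
from h import *
z=np.load("pics/w13.npz"); d=z["d"]; P=cloud("w",d,z["K"],z["R"],z["t"])
ok=(d>0)&(abs(P[...,0]-.6)<.14)&(abs(P[...,1]-.14)<.06)
k=ok&(abs(P[...,2]-.190)<.007); print("grip top",k.sum(),rect(P,k),P[k].mean(0)) if k.sum() else 0
k=ok&(abs(P[...,2]-.160)<.006); print("key top",k.sum(),rect(P,k)) if k.sum() else 0
E
```

```text
tcp [0.4821 0.1163 0.2576] yaw 73.3 [ 0.1  0.1 -0.1]
screw_head 0.76 [0.5293 0.1523 0.1078]
stop_pin 0.9 [0.568  0.165  0.0504]
lever_knob 0.97 [0.5229 0.1514 0.1109]
0.094 [ 316   69  144   72 3342] ((600.7705078125, 155.4547119140625), (138.30056762695312, 33.214332580566406), 11.462382316589355) mean [0.6163 0.1631 0.1008] ztop 0.1022
0.094 [435 130  29  15 136] ((656.3232421875, 124.8677749633789), (29.152427673339844, 5.241811275482178), 11.796911239624023) mean [0.6544 0.1244 0.1008] ztop 0.1021
0.094 [ 280  151   87   60 3163] ((528.3871459960938, 126.54568481445312), (69.14957427978516, 60.44221115112305), 11.709086418151855) mean [0.5248 0.1223 0.101 ] ztop 0.1025
0.138 [348 115  68  54 125] ((577.2544555664062, 149.92247009277344), (62.720428466796875, 18.56373405456543), 28.66875457763672) mean [0.573  0.1475 0.1422] ztop 0.1457
0.138 [466 121  11   9  44] ((653.6382446289062, 134.2070770263672), (2.3119759559631348, 8.883011817932129), 26.9596004486084) mean [0.6534 0.1345 0.1423] ztop 0.1457
0.143 [427  79  82  40  98] ((647.4701538085938, 157.76885986328125), (66.119834
[... 500 characters left out ...]
(15.104044914245605, 14.423489570617676), 72.89159393310547) mean [0.4958 0.1613 0.1487] ztop 0.1501
0.166 [488 111  24  19 378] ((659.0198974609375, 136.94244384765625), (13.277776718139648, 14.398484230041504), 78.54953002929688) mean [0.6577 0.1372 0.1717] ztop 0.1738
0.166 [377 131  40  35 170] ((578.8898315429688, 143.5056610107422), (32.24314880371094, 12.631318092346191), 34.9837646484375) mean [0.5764 0.1418 0.1718] ztop 0.1764
grip top 1019 ((582.5448608398438, 138.84190368652344), (30.64589500427246, 14.68592357635498), 9.8842191696167) [0.58184803 0.13936012 0.19015342]
key top 3820 ((617.2349243164062, 142.1693115234375), (131.2541961669922, 31.73436737060547), 6.633238792419434)
```

View pics/w13.png

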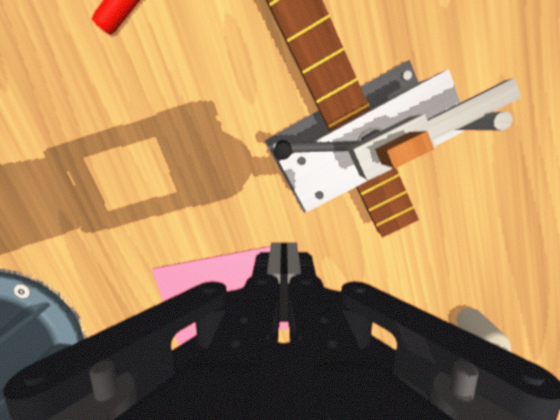

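Run:
```python
from h import *
for n in ("w9","w11","w12","w13"):
    z=np.load(f"pics/{n}.npz"); d=z["d"]; P=cloud("w",d,z["K"],z["R"],z["t"])
    ok=(d>0)&(P[...,2]>.144)&(P[...,2]<.153)&(P[...,0]<.56)&(P[...,0]>.47)&(z["im"].max(-1)<60)
    q,l,st,c=cv2.connectedComponentsWithStats(ok.astype(np.uint8))
    for i in range(1,q):
        if st[i,4]>60: print(n,st[i],P[l==i].mean(0).round(4),rect(P,l==i))
for n in ("v11side","v12side","v11scene","v12scene"):
    z=np.load(f"pics/{n}.npz"); d=z["d"]; P=cloud("w",d,z["K"],z["R"],z["t"])
a,d,K,R,t=grab("side","s13"); b,*_=grab("scene","sc13")
c=[cv2.resize(x[180:270,150:290],(400,257),interpolation=cv2.INTER_CUBIC) for x in (np.load("pics/v12side.npz")["im"],a)]
e=[cv2.resize(x[180:270,260:400],(400,257),interpolation=cv2.INTER_CUBIC) for x in (np.load("pics/v12scene.npz")["im"],b)]
cv2.imwrite("pics/cmp.png",np.vstack([np.hstack(c),np.hstack(e)]))
```

```text
w9 [ 263  169   35   37 1012] [0.5229 0.0702 0.1486] ((523.32568359375, 69.80010223388672), (13.980947494506836, 14.650060653686523), 36.52129364013672)
w9 [254 261  14  12 119] [0.5442 0.0403 0.1487] ((544.2866821289062, 40.25315475463867), (5.570723533630371, 1.307976484298706), 48.333778381347656)
w9 [300 262  14  10 114] [0.5575 0.0556 0.1486] ((557.537353515625, 55.77096939086914), (5.753677845001221, 1.3643134832382202), 42.441505432128906)
w11 [ 267  223   34   42 1016] [0.4951 0.1578 0.1486] ((494.713134765625, 157.03431701660156), (16.0999813079834, 14.1197509765625), 66.4593276977539)
w11 [254 263  14  11 108] [0.4827 0.1479 0.1484] ((482.74566650390625, 147.79635620117188), (1.4148385524749756, 5.616939544677734), 86.01028442382812)
w11 [300 263  15  11 109] [0.5025 0.1434 0.1483] ((502.4997253417969, 143.38697814941406), (1.4748072624206543, 5.559194564819336), 76.58670806884766)
w12 [267 226  34  40 999] [0.4971 0.1654 0.1486] ((497.0186462402344, 164.96055603027344), (15.14441204071045, 14.129387855529785), 73.07610321044922)
w12 [301 263  13  11 104] [0.5036 0.1516 0.1485] ((503.6120300292969, 151.6133575439453), (1.2635043859481812, 5.595935821533203), 71.81631469726562)
w12 [254 264  13  10 107] [0.4842 0.1575 0.1484] ((484.2222900390625, 157.35003662109375), (1.4629878997802734, 5.296553611755371), 74.69017791748047)
w13 [274 141  18  18 243] [0.4958 0.1616 0.1488] ((495.54156494140625, 161.61376953125), (14.763472557067871, 13.55544662475586), 29.004566192626953)
```

View pics/cmp.png

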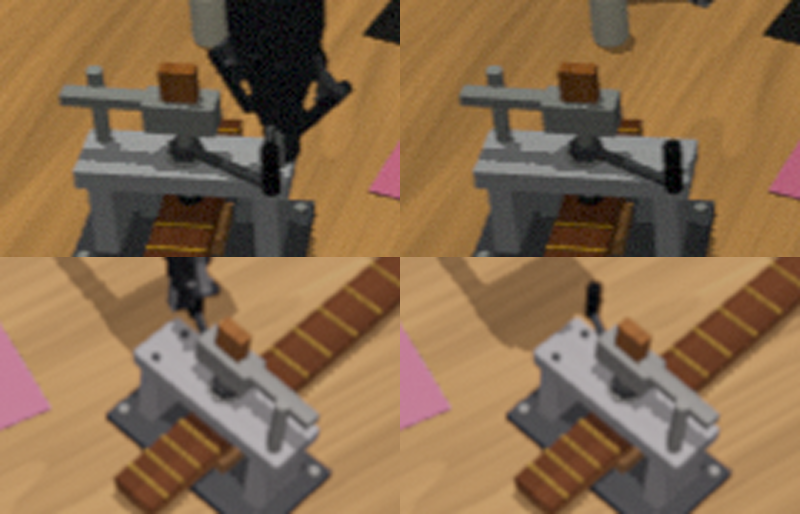

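>>> step_arm:
  commands:
    - [0, 1, 0, 0, 0, 0, 0.6]
    - [0, 1, 0, 0, 0, 0, 0.6]
    - [0, 1, 0, 0, 0, 0, 0.6]
    - [0, 1, 0, 0, 0, 0, 0.6]
    - [0, 1, 0, 0, 0, 0, 0.6]
    - [0, 1, 0, 0, 0, 0, 0.6]
    - [0, 1, 0, 0, 0, 0, 0.6]
    - [0, 1, 0, 0, 0, 0, 0.6]
    - [0, 1, 0, 0, 0, 0, 0.6]
    - [0, 1, 0, 0, 0, 0, 0.6]

```text
time_s: 29.65
eef_pos: [0.4814, 0.1161, 0.2564]
eef_rot: [-0.553, 0.554, -0.44, 0.44]
wrist_force: [0.2, 0.5, -0.2]
opening: 0.601
```

>>> step_arm:
  commands:
    - [0, 0.5, 0, 0, 0, 0, 0.6]
    - [0, 0, 0, -0.03, 0, 0.7, 0.6]
    - [0, 0, 0, -0.02, 0, 0.7, 0.6]
    - [0, 0, 0, 0, 0, 0, 0.6]
    - [0, 0, 0, 0, 0, 0, 0.6]
    - [0, 0, 0, 0, 0, 0, 0.6]

```text
time_s: 30.25
eef_pos: [0.5219, 0.125, 0.2565]
eef_rot: [-0.543, 0.543, -0.453, 0.453]
wrist_force: [0.4, 0.1, -0.3]
opening: 0.604
```

```bash
python3 jig.py w14 | egrep "tcp|0.143|0.166"
python3 - <<'E'
from h import *
M,p,o=tool()
z=np.load("pics/w14.npz"); d=z["d"]; P=cloud("w",d,z["K"],z["R"],z["t"]); Q=(P-p)@M
ok=(d>0)&(abs(P[...,0]-.6)<.14)&(abs(P[...,1]-.14)<.04)
k=ok&(abs(P[...,2]-.190)<.007); print("grip top",k.sum(),rect(P,k),P[k].mean(0),"tool",Q[k].mean(0),rect(Q[...,[0,2,1]],k))
E
```

```text
tcp [0.5219 0.125  0.2565] yaw 10.31 [ 0.4  0.1 -0.3]
0.094 [ 245   29   24  151 2283] ((600.46875, 162.1698760986328), (136.85842895507812, 20.95387077331543), 10.585840225219727) mean [0.6178 0.1667 0.1008] ztop 0.102
0.143 [291  31  17  12  82] ((654.5829467773438, 135.93508911132812), (4.000993251800537, 12.268941879272461), 3.725155830383301) mean [0.654  0.1362 0.15  ] ztop 0.1558
0.143 [229 217  18  17 244] ((496.66351318359375, 160.36941528320312), (15.178610801696777, 15.006108283996582), 43.141197204589844) mean [0.4971 0.1604 0.1484] ztop 0.1497
0.166 [291   8  21  26 404] ((659.371337890625, 136.44740295410156), (13.280851364135742, 13.515644073486328), 85.89873504638672) mean [0.6588 0.1365 0.1723] ztop 0.1741
grip top 901 ((583.0361938476562, 138.42092895507812), (29.657102584838867, 13.714987754821777), 9.520627975463867) [0.58324072 0.13868548 0.19072   ] tool [-0.0025688   0.06648179  0.06243386] ((-2.345118999481201, 62.185176849365234), (29.6568660736084, 13.714909553527832), 89.21986389160156)
```

View pics/w14.png

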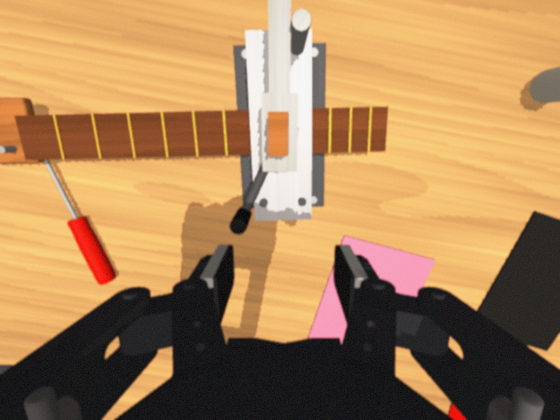

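>>> step_arm:
  commands:
    - [0, 0.1, 0, -0.06, 0, 1, 0.6]
    - [0, 0, 0, -0.06, 0, 1, 0.6]
    - [0, 0, 0, 0, 0.5, 0.07, 0.6]
    - [0, 0, 0, 0, 0.8, 0, 0.6]
    - [0, 0, 0, 0, 0.8, 0, 0.6]
    - [0, 0, 0, 0, 0.6, 0, 0.6]
    - [0, 0, 0, 0, 0.22, 0, 0.6]
    - [0, 0, 0, 0, 0, 0, 0.6]
    - [0, 0, 0, 0, 0, 0, 0.6]

```text
time_s: 31.35
eef_pos: [0.5835, 0.1393, 0.1704]
eef_rot: [0.541, -0.54, 0.456, -0.456]
wrist_force: [0.9, 0.3, 0.6]
opening: 0.601
```

>>> step_arm:
  commands:
    - [0, 0, 0, 0, 0, 0, 0]
    - [0, 0, 0, 0, 0, 0, 0]
    - [0, 0, 0, 0, 0, 0, 0]
    - [0, 0, 0, 0, 0, 0, 0]
    - [0, 0, 0, 0, 0, 0, 0]

```text
time_s: 31.85
eef_pos: [0.5837, 0.1395, 0.1706]
eef_rot: [0.541, -0.54, 0.455, -0.456]
wrist_force: [-2.3, 0.1, 6.1]
opening: 0.151
```

```bash
python3 f.py
```

```text
tcp [0.5837 0.1395 0.1706] F tool [-0.49 -6.13 -2.22] S in tool mm [ 0.7 -0.  -0.8] yaw 9.7 t 31.85
```

>>> step_arm:
  commands:
    - [0, 0, 0, 0, -0.15, 0, 0]
    - [0, 0, 0, 0, -0.15, 0, 0]
    - [0, 0, 0, 0, -0.2, 0, 0]
    - [0, 0, 0, 0, -0.2, 0, 0]
    - [0, 0, 0, 0, -0.2, 0, 0]
    - [0, 0, 0, 0, 0, 0, 0]

```text
time_s: 32.45
eef_pos: [0.5844, 0.1392, 0.1987]
eef_rot: [0.541, -0.54, 0.455, -0.457]
wrist_force: [0.2, 0.1, -1.5]
opening: 0.143
```

```bash
python3 f.py; python3 vw.py v15
```

```text
tcp [0.5844 0.1392 0.1987] F tool [-0.04  1.49  0.21] S in tool mm [ 0.3 -0.  -1.5] yaw 9.7 t 32.45
[0.5844 0.1392 0.1987] 9.68 [ 0.21  0.08 -1.48] [ 0.01  0.02 -0.01] 32.45
```

View pics/v15.png

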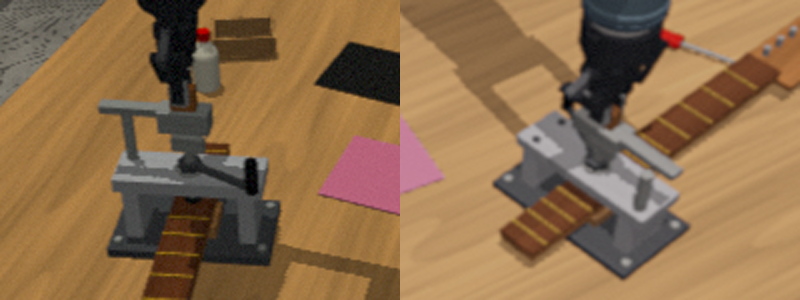

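>>> step_arm:
  commands:
    - [0, 0, 0, 0, -0.7, 0, 0]
    - [0, 0, 0, 0, -1, 0, 0]
    - [0, 0.72, 0, 0, 0, 0, 0]
    - [0, 0.71, 0, 0, 0, 0, 0]
    - [0, 0, 0, 0.96, 0, -0.45, 0]
    - [0, 0, 0, 0.96, 0, -0.45, 0]
    - [0, 0, 0, 0.96, 0, -0.45, 0]
    - [0, 0, 0, 0.96, 0, -0.45, 0]
    - [0, 0, 0, 0.96, 0, -0.45, 0]
    - [0, 0, 0, 0.96, 0, -0.45, 0]

```text
time_s: 33.55
eef_pos: [0.5048, -0.0361, 0.2475]
eef_rot: [-0.505, 0.505, -0.495, 0.495]
wrist_force: [0.3, 0.3, -2.9]
opening: 0.149
```

>>> step_arm:
  commands:
    - [0, 0, 0, 0.96, 0, -0.45, 0]
    - [0, 0, 0, 0.96, 0, -0.45, 0]
    - [0, 0, 0, 0.96, 0, -0.45, 0]
    - [0, 0, 0, 0.96, 0, -0.45, 0]
    - [0, 0, 0, 0.96, 0, -0.45, 0]
    - [0, 0, 0, 0.96, 0, -0.45, 0]
    - [0, 0, 0, 0.96, 0, -0.45, 0]
    - [0, 0, 0, 0.92, 0, -0.45, 0]
    - [0, 0, 0, 0, 0, 0, 0]
    - [0, 0, 0, 0, 0, 0, 0]

```text
time_s: 34.55
eef_pos: [0.4017, -0.2666, 0.2474]
eef_rot: [0.504, -0.504, 0.496, -0.495]
wrist_force: [1.2, 0.5, -1.0]
opening: 0.151
```

```bash
python3 f.py
python3 - <<'E'
from h import *
M,p,o=tool()
im,d,K,R,t=grab("wrist","w16"); P=cloud("w",d,K,R,t); Q=(P-p)@M
k=(d>0)&(abs(Q[...,0])<.03)&(Q[...,2]>.035)&(Q[...,2]<.14)&(Q[...,1]<.02)
q=Q[k]; A=np.c_[q[:,2],np.ones(len(q))]; print("arm end z",q[:,2].max(),"y fit",np.linalg.lstsq(A,q[:,1],rcond=None)[0], "x fit",np.linalg.lstsq(A,q[:,0],rcond=None)[0])
E
```

```text
tcp [ 0.4017 -0.2666  0.2474] F tool [-0.47  1.    1.19] S in tool mm [-4.021e+02  2.000e-01  1.883e+02] yaw 1.0 t 34.55
arm end z 0.09935016260034053 y fit [0.00477593 0.00982631] x fit [-0.00294896  0.00155241]
```

View pics/w16.png

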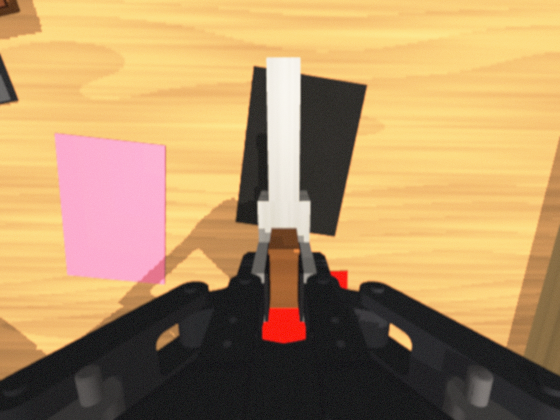

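>>> step_arm:
  commands:
    - [0, 0, 0, 0, 1, 0, 0]
    - [0, 0, 0, 0, 1, 0, 0]
    - [0, 0, 0, 0, 1, 0, 0]
    - [0, 0, 0, 0, 1, 0, 0]
    - [0, 0, 0, 0, 1, 0, 0]
    - [0, 0, 0, 0, 0.9, 0, 0]
    - [0, 0, 0, 0, 0.5, 0, 0]
    - [0, 0, 0, 0, 0.2, 0, 0]
    - [0, 0, 0, 0, 0, 0, 0]
    - [0, 0, 0, 0, 0, 0, 0]

```text
time_s: 35.6
eef_pos: [0.4029, -0.2664, 0.0504]
eef_rot: [-0.505, 0.505, -0.494, 0.495]
wrist_force: [-1.0, -0.6, -1.9]
opening: 0.15
```

>>> step_arm:
  commands:
    - [0, 0, 0, 0, 0.1, 0, 0]
    - [0, 0, 0, 0, 0.05, 0, 0]
    - [0, 0, 0, 0, 0, 0, 0]
    - [0, 0, 0, 0, 0, 0, 0]

```text
time_s: 36.0
eef_pos: [0.4021, -0.2664, 0.0452]
eef_rot: [-0.505, 0.505, -0.495, 0.495]
wrist_force: [0.6, 0.1, -2.6]
opening: 0.149
```

>>> step_arm:
  commands:
    - [0, 0, 0, 0, 0.05, 0, 0]
    - [0, 0, 0, 0, 0.05, 0, 0]
    - [0, 0, 0, 0, 0.02, 0, 0]
    - [0, 0, 0, 0, 0, 0, 0]
    - [0, 0, 0, 0, 0, 0, 0]

```text
time_s: 36.5
eef_pos: [0.4021, -0.2666, 0.0427]
eef_rot: [-0.505, 0.505, -0.495, 0.495]
wrist_force: [-5.5, 3.8, 13.6]
opening: 0.15
```

Touching down. I'll release and rise.

>>> step_arm:
  commands:
    - [0, 0, 0, 0, -0.03, 0, 0.6]
    - [0, 0, 0, 0, 0, 0, 0.6]
    - [0, 0, 0, 0, 0, 0, 0.6]
    - [0, 0, 0, 0, 0, 0, 0.6]
    - [0, 0, 0, 0, -0.5, 0, 0.6]
    - [0, 0, 0, 0, -1, 0, 0.6]
    - [0, 0, 0, 0, -1, 0, 0.6]
    - [0, 0, 0, 0, -1, 0, 0.6]
    - [0, 0, 0, 0, -1, -0.5, 0.6]
    - [0, 0, 0, 0, -1, -0.5, 0.6]

```text
time_s: 37.5
eef_pos: [0.3717, -0.2666, 0.2083]
eef_rot: [0.505, -0.505, 0.495, -0.495]
wrist_force: [0.7, -1.1, -0.5]
opening: 0.602
```

>>> step_arm:
  commands:
    - [0, 0, 0, 0, -0.5, -0.5, 0.6]
    - [0, 0, 0, 0, 0, 0, 0.6]
    - [0, 0, 0, 0, 0, 0, 0.6]

```text
time_s: 37.8
eef_pos: [0.3572, -0.2672, 0.222]
eef_rot: [0.505, -0.505, 0.495, -0.495]
wrist_force: [-0.2, 0.5, -0.6]
opening: 0.596
```

Run:
```python
from h import *
o=ctrl.get_obs(); print(o["eef_pos"],o["wrist_force"],o["time_s"])
im,d,K,R,t=grab("wrist","w17"); P=cloud("wrist",d,K,R,t)
reg=(d>0)&(abs(P[...,0]-.44)<.1)&(abs(P[...,1]+.26)<.06)
for lo,hi in[(.022,.045),(.05,.08)]:
    k=reg&(P[...,2]>lo)&(P[...,2]<hi); q=P[k]; A=np.c_[q[:,:2],np.ones(len(q))]
    print(lo,k.sum(),rect(P,k),q.mean(0).round(4),"tilt",np.linalg.lstsq(A,q[:,2],rcond=None)[0].round(3))
a,d,K,R,t=grab("scene","sc17"); P=cloud("scene",d,K,R,t)
b,*_=grab("side","s17")
for th in ["glue_bottle","fret_box","screwdriver"]:
    for r in ctrl.boxes_of(th,"scene")[:1]: print(th,towld(r["point"],R,t).round(3))
m=(d>0)&(P[...,2]>.125)&(abs(P[...,0]-.56)<.15)&(abs(P[...,1]-.13)<.15)
q,l,st,c=cv2.connectedComponentsWithStats(m.astype(np.uint8))
for i in range(1,q):
    if st[i,4]>8: print(" high",P[l==i].mean(0).round(4),rect(P,l==i))
cv2.imwrite("pics/f17.png",np.hstack([a[120:420,100:500],b[120:420,130:530]]))
```

```text
[ 0.35719573 -0.26718963  0.22199136] [-0.20221498  0.52202    -0.57599816] 37.8
0.022 2076 ((436.8389892578125, -267.1099548339844), (129.68621826171875, 27.389516830444336), 1.8048627376556396) [ 0.4378 -0.2677  0.0329] tilt [-0.002  0.002  0.034]
0.05 412 ((401.51312255859375, -267.9834289550781), (28.999584197998047, 13.21774673461914), 1.2072347402572632) [ 0.4018 -0.2681  0.0628] tilt [-0.003  0.008  0.066]
glue_bottle [ 0.706 -0.182  0.067]
fret_box [ 0.677 -0.298  0.008]
screwdriver [ 0.422 -0.268  0.035]
 high [0.4982 0.1601 0.142 ] ((497.2580871582031, 160.9141082763672), (14.618145942687988, 15.416167259216309), 41.35773468017578)
 high [0.5849 0.1374 0.1426] ((582.0629272460938, 139.90264892578125), (43.74593734741211, 13.094786643981934), 6.090092182159424)
 high [0.6616 0.1355 0.1558] ((660.43701171875, 136.84759521484375), (13.902929306030273, 13.459491729736328), 39.100833892822266)
```

View pics/f17.png

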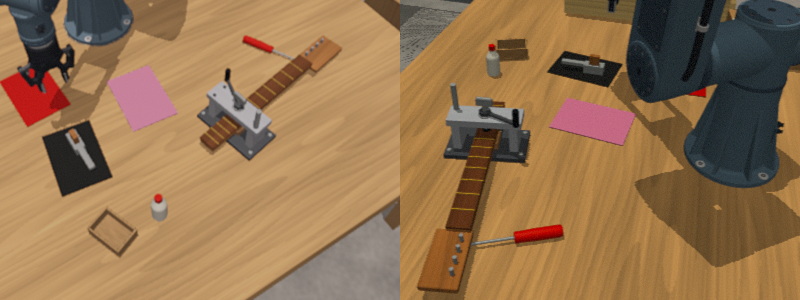

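View pics/w17.png

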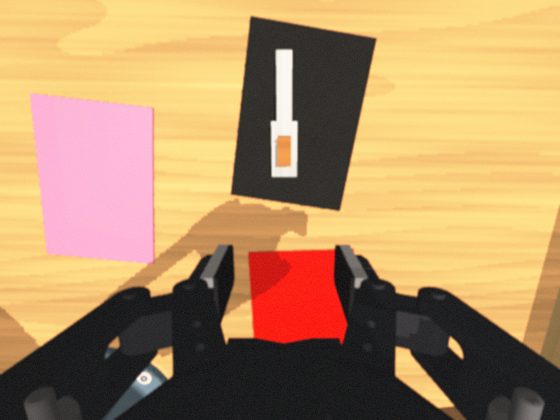

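```bash
python3 -c "
from bench import ctrl
print(ctrl.hand_in())"
```

```text
the job is handed in; nothing more can be done
None
```

I carried out the whole sequence and handed it in at 37.9 s. The hand-in gives no verdict. The lock itself I could only judge by force and time.

- **Key on:** I seated the key on the screw head with its arm beside the pin. Its origin was about 17.3 mm below the top of the head.
- **Locking the nut:** I swung the lever clockwise about 1.1 rad with the closed fingers. It seated, and I held a steady push of about 11 N horizontally (12 N in total) for roughly 1.4 s.
- **Key off:** I lifted the key off and laid it back on the black mat.

**Last checks:**
- **Key:** It lies flat on the black mat (tilt under 0.01 rad) at (0.402, -0.268), released.
- **Lever:** The knob is about 94 mm from where it started and on the +y side of the jig's axis. It came back about 4 mm when I released the push, which fits the seat's springiness. I did not push it again to test the lock.
- **Screw:** Its angle reads roughly -0.1 rad, from a coarse view by the scene camera, so it is inside the -0.25 to 0.2 range.
- **Bystanders:** The bottle and box measure within about 6 mm of their start, which is within the measuring error. For the screwdriver, the last network call reported the key's position instead. The pictures show it in its original place.

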